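# Slide a tool battery pack into its hooded dock until the catch clicks

### The arm

A 7-joint arm with a two-finger parallel gripper is mounted at the origin on a cart in front of the work surface, level with it; the furniture and walls round the work are solid. World frame = base frame: x ahead of the robot, y to its left, z up, the work surface at z = 0. Lengths are in mm, angles in rad, forces in N, time in s.
With the tool pointing down it reaches from about 425 to 800 mm from the base axis. Payload 8.3 kg.
Tool frame: the origin (TCP) lies on the centre line of the jaws, within the pads' length; the fingertips stand 25 mm ahead of it and the grasp point (between the pads) lies 6 mm ahead of it (manip.tip_extent is the distance from the TCP to the fingertips, in mm); z points along the fingers, y is the direction in which the jaws open and shut (so a half turn about z gives the same grasp; the last joint's range is limited). The gripper opens to 85 mm and grips with 20 to 120 N. Pads are 22 mm wide; open, the fingers measure 114 mm over their backs; the gripper's body (76 mm by 85 mm) begins 54 mm behind the grasp point. The pads swing forward as they close: fully open they stand 13 mm farther back than shut.
Start: joints at [-1.309, 0.383, 0.016, 1.37, -0.006, 1.388, -0.046], TCP at [199.399, 592.322, 256.279] pointing down, gripper open.
Joint ranges: [-2.95, 2.95], [-0.25, 2.06], [-1.52, 1.56], [0.18, 2.33], [-1.44, 4.58], [0.02, 2.06], [-3.01, 3.01]. Speed limits (rad/s): [2.39, 2.39, 3.01, 3.01, 3.14, 3.14, 3.14].

### API

Orientations are given as a unit quaternion [w, x, y, z].
In Python, from station import manip gives the robot as it stands. The module is installed in compiled form; this text tells all that it offers.
- The arm moves only by the tool servo_tool, never from a script. Its argument "moves" is text: rows parted by semicolons, each of 7 numbers parted by spaces: the shift along the tool's x, y, z normalised to -1 to 1, where 1 is 250 mm, then the turn, a rotation vector about the tool's x, y, z normalised to -1 to 1, where 1 is 60 degrees, then the opening, from -1 (shut) to 1 (fully open). A call has 1 to 8 rows; each row shifts and turns the commanded pose from where the row before left it, along the tool's axes as they then stand; what a row does not reach is not made up. A row lasts 1/12 s, in which the tool goes at most 41.7 mm and 7.16 degrees, less where a joint would pass 70% of its speed; a pose out of reach is approached as far as the arm can. A call with a number of a shift or a turn outside -1 to 1 is refused whole. A call with a gripper value outside its range is refused whole. The fingers move at their own pace and stop on an object; the grip force is fixed at half the most. Time passes only in rows, so rows that do not move let the fingers close. It gives the time, the measured TCP pose, the force and the opening at its end, in the units of the state.
- manip.sense(): the state, without advancing time (a new reading comes with each control period).
- manip.camera(name): name is "scene" or "side" or "wrist"; returns the picture (480x640x3 uint8, red, green, blue); there is no depth.
- manip.camera_info(name): a dict with "fx", "fy", "cx", "cy" (pixels), "D" ([k1, k2, p1, p2, k3] as OpenCV has them; the pictures are not rectified), "rvec" (rotation vector, rad) and "tvec" (3), from world to camera coordinates, as OpenCV has them. Camera axes: x right, y down, z forward; pixel columns grow to the right and rows downward; lengths in mm; the calibration is good to about 2 mm. A picture is of the moment at which its call begins: read the wrist's pose just before it. camera_info takes no time and is no camera call; for the wrist camera it gives the pose at the moment of the call.
- manip.close_job(): hands the job in, once; it reports no verdict.
Trained networks look in the newest picture that a camera, given by its name, has taken for a name from the list of things; names that differ only in an ending like _2 or _b are one class to them, and where a whole thing is asked for, a point or a joint stands for the part that bears it (a point fixed in the world has none). Each returns a list of dicts, best first, with "conf" (0 to 1); they miss things now and then, are a little off and sometimes report something else, mostly with a low value. They report only what shows in the picture. A call takes as long as a camera call. They do not tell look-alikes from the thing itself.
- manip.spot_in(camera, query): "position" ([x, y, z] in mm, in world coordinates, good to about 4 mm: the middle of the surface that is visible of it).
- manip.spot_point(camera, query): "position" ([x, y, z] in mm, in world coordinates, good to about 4 mm: a listed point, or the origin of a listed thing).
The state is a dict: "t": time; "joint_positions": joint angles; "qvel": joint speeds; "tau": joint torques, N m; "tcp_pos": TCP position; "ee_rot": TCP orientation; "contact_force": force on the tool from outside, world axes, zero at the start; "moment": the same for the moment, N m; "grip_width": opening from 0.0 (shut) to 1.0 (fully open).
Only numpy, scipy, OpenCV 4.12 (cv2) and the standard library are available. Lean on these libraries where they do the work, as an engineer would, in place of code of your own. Each camera call takes 0.05 s, during which the arm holds its last target.

### The job

Put the battery pack away in its dock: set it upright on the front ledge, start its foot under the track's lips from the open end, nose first, and slide it in without ramming it until it is fully home and the spring catch in the track floor has snapped up into its foot. Fingers do not fit under the hood, so let go part-way and push the tail. Leave the tape roll, sanding block and pine offcut where they are.

Things in the scene. Friction and masses are not known exactly. Their poses are not given: they have to be found in the camera images.
- pack: Loose tool battery pack: grey box with black bands on a black T-shaped foot, 120 long (x) x 56 wide (y) x 66 mm high, 0.3 to 0.6 kg, standing upright. Origin: centre of the foot's underside. +x to the nose, which goes in first (two dark slots on the nose face; four ribs on each side lie towards the tail), +z up. Box: x -60 to 60, z 16 to 66 mm; grip it across y (56 mm).
- foot (a point): Front end of the foot's underside (pack x = 55, y = 0, z = 0 mm). Foot: x -55 to 55, 44 mm wide, z 0 to 8, front corners rounded 6 mm; above it a neck 30 mm wide, z 8 to 16. A pocket in the underside, pack x 16 to 34.5, 28 mm wide, takes the catch. Axes as the pack's.
- tail (a point): Middle of the pack's flat tail face (pack x = -60, y = 0, z = 41 mm), the face to push on. Axes as the pack's.
- dock: Fixed grey dock with a hood, 230 long (x) x 110 wide (y) x 99 mm high. Origin: centre of its underside, on the bench. +x is the way the pack goes in, +z up, open end towards -x. Dark track floor at z = 18 mm, x -115 to 95; from x = -115 to -45 it is an open ledge, nothing above or beside it, to set the pack down on.
- mouth (a point): Open end of the track, centre of its floor (dock x = -45, y = 0, z = 18 mm). From here to dock x = 95 it has walls 47 mm apart (foot 44) and aluminium lips over the foot: underside z = 27.5, top z = 33 mm, gap 34 mm (neck 30). The foot can enter only here. Axes as the dock's.
- hood (a point): Middle of the hood's front edge, on the roof's top (dock x = -15, y = 0, z = 99 mm). Hood covers dock x -15 to 103; cheeks 72 mm apart inside, 86 outside; roof 6 mm thick, underside z = 93. Fingers do not fit beside the pack in it. Axes as the dock's.
- home (a point): Where the pack's origin lies when fully home (dock x = 30, y = 0, z = 18 mm), pack axes along the dock's. Its nose then meets a firm contact block (dock x = 90) and its tail face, at dock x = -30, stands 15 mm out of the hood.
- catch (a joint): Spring catch in the track floor, steel tooth 20 mm wide, crest at dock x = 60, 22 degree ramp towards the mouth. Metres pressed down: 0 = up (5 mm proud of the floor), 0.006 at most; 2 N at 0 plus 400 N/m. The foot meets it with the pack about 37 mm short of home and holds it 3.5 to 5 mm down; passing it takes 3 to 9 N (all slick). It snaps up to 0 in the last 2 mm, then holds the pack.
- tape_roll: Masking tape roll lying flat, 100 mm across, 25 mm high, loose; origin at the centre of its underside. Leave it.
- sanding_block: Sanding block 64 x 112 (y) x 34 mm, loose; origin at the centre of its underside. Leave it.
- offcut_pine: Pine offcut 34 x 160 (y) x 34 mm, loose; origin at the centre of its underside. Leave it.
Mind the look-alikes: they are no part of the job. What is shaped like the pack but purple is not meant.

How it is judged (in metres and radians):
On the way:
1. the pack's foot is in the open end of the track, nose first, but not yet home (x of pack in the frame of dock between -0.092 and 0.02 m and y of pack in the frame of dock between -0.004 and 0.004 m and z of pack in the frame of dock between 0.014 and 0.023 m and angle between the x axis of pack and the x axis of dock, either way round below 0.12 rad), for 0.1 s.
At the end, for the whole second after the job is handed in: Pack nose first in the dock: within 3 mm of home along the track, 4 mm across, foot on the track floor within 3 mm, in line and upright within 0.06 rad, at rest; catch up (pressed under 1.5 mm); tape roll, sanding block and pine offcut within 30 mm of where they stood (x of pack in the frame of dock between 0.027 and 0.033 m and y of pack in the frame of dock between -0.004 and 0.004 m and z of pack in the frame of dock between 0.015 and 0.021 m and angle between the x axis of pack and the x axis of dock, either way round below 0.06 rad and angle between pack's own z axis and vertical below 0.06 rad and value of joint catch below 0.0015 m and linear speed of pack below 0.01 m/s and distance of each of tape_roll, sanding_block, offcut_pine from where it was at the start of the episode below 0.03 m); the robot touches nothing.
It fails at once if the pack is rammed: pack and dock pressed together with more than 90 N (contact force between pack and dock above 90 N).
It fails at once if the pack is tipped over (more than 0.7 rad) (angle between pack's own z axis and vertical above 0.7 rad).
It fails at once if a bystander is pushed away (more than 30 mm) (distance of tape_roll from where it was at the start of the episode above 0.03 m).
It fails at once if a bystander is pushed away (more than 30 mm) (distance of sanding_block from where it was at the start of the episode above 0.03 m).
It fails at once if a bystander is pushed away (more than 30 mm) (distance of offcut_pine from where it was at the start of the episode above 0.03 m).
It also fails if it takes over 67 s, if anything falls off the work surface, if the arm or the gripper's body presses on something with over 40 N, if the wrist force passes 120 N, or if a joint passes its speed limit or range.

## Working session

There is one attempt and no reset: what is moved stays moved. The work goes in short steps, Python scripts to look and compute and a tool call to move; the robot and the scene stay as the last step left them, time stands still between calls to the robot, and variables do not carry over. Pictures are saved under pics/ and viewed, and the job is handed in when it is done.

Besides the shell and the picture viewer there is one more tool, called after "Request:" as name(argument=value, ...) on one line, values as JSON. servo_tool: Moves the arm, as the interface text tells. Its arguments: {"type":"object","properties":{"moves":{"type":"string"}},"required":["moves"]}

```bash
mkdir -p pics; cat > h.py <<'E'
from station import manip
import numpy as np, cv2
def snap(cam,name,up=1):
    im=manip.camera(cam); cv2.imwrite('pics/'+name+'.png',im[:,:,::-1]); return im
E
python3 - <<'E'
from h import *
s=manip.sense()
for k in s: print(k,np.round(s[k],3))
for c in ('scene','side'):
    snap(c,c+'0')
    i=manip.camera_info(c); print(c,{k:np.round(v,3) for k,v in i.items()})
    for q in ('pack','dock','tail','foot','mouth','hood','home','tape_roll','sanding_block','offcut_pine'):
        print(q,[(round(d['conf'],2),np.round(d['position'],0)) for d in manip.spot_point(c,q)[:3]])
print(manip.sense()['t'])
E
```

```text
t 0.0
joint_positions [-1.309  0.384  0.016  1.371 -0.006  1.388 -0.047]
qvel [ 0.    -0.001  0.001 -0.002  0.001  0.     0.   ]
tau [ 1.0000e-03 -6.2760e+01  8.4500e-01 -3.7181e+01  1.7000e-02  1.4000e-02
  0.0000e+00]
tcp_pos [199.27  591.877 255.252]
ee_rot [-0.     0.162  0.987 -0.001]
contact_force [-0.096  0.296  0.651]
moment [-0.024  0.005 -0.016]
grip_width 1.002
scene {'fx': np.float64(474.071), 'fy': np.float64(474.071), 'cx': np.float64(311.809), 'cy': np.float64(229.575), 'D': array([-0.034,  0.   ,  0.   ,  0.   ,  0.   ]), 'rvec': array([ 0.878, -2.653,  0.917]), 'tvec': array([ 493.228,  327.254, 1253.988])}
pack [(0.81, array([613.,  -8.,   0.])), (0.72, array([ 409., -267.,    1.])), (0.66, array([ 395., -100.,   -6.]))]
dock [(0.6, array([572., 213.,  -2.]))]
tail [(0.79, array([ 427., -325.,   44.])), (0.78, array([ 535., -134.,   41.])), (0.78, array([587., -64.,  40.]))]
foot [(0.85, array([632.,  46.,   0.])), (0.63, array([ 386., -213.,   -3.])), (0.59, array([440., -62.,   1.]))]
mouth [(0.97, array([529., 205.,  19.]))]
hood [(0.87, array([557., 210., 101.])
[... 515 characters left out ...]
}
pack [(0.97, array([398., -96.,  -2.])), (0.82, array([ 577., -174.,   -5.])), (0.65, array([ 399., -264.,    0.]))]
dock [(0.77, array([575., 211.,   2.]))]
tail [(0.85, array([ 533., -134.,   42.])), (0.76, array([ 347., -124.,   44.])), (0.71, array([584., -59.,  38.]))]
foot [(0.96, array([442., -61.,   2.])), (0.84, array([ 617., -220.,   -3.])), (0.73, array([629.,  44.,  -1.]))]
mouth [(0.71, array([525., 208.,  14.]))]
hood [(0.88, array([557., 209.,  97.])), (0.24, array([577., 215.,  -1.]))]
home [(0.94, array([598., 222.,  18.]))]
tape_roll [(0.65, array([782., -15.,  -1.]))]
sanding_block [(0.67, array([552., 417.,  -2.]))]
offcut_pine [(0.58, array([ 559., -387.,   -1.]))]
1.1
```

View pics/scene0.png

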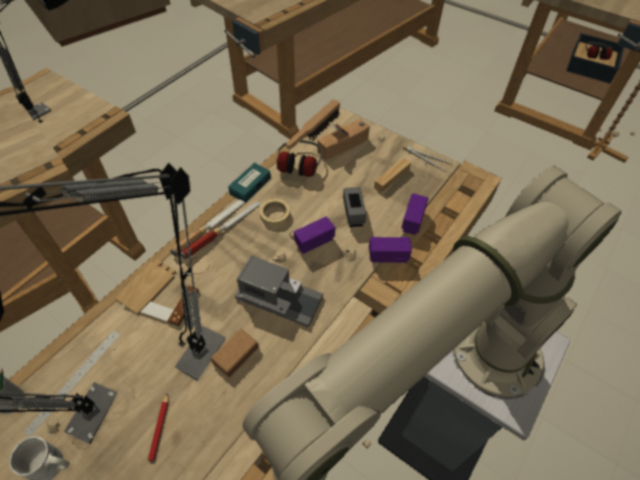

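View pics/side0.png

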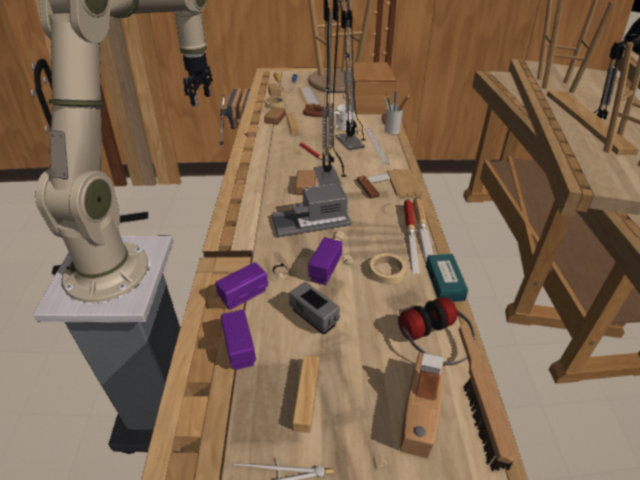

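Candidates in the scene picture: purple blocks at (315,234), (390,250) and (415,213), which are look-alikes, and a grey box with black bands at (354,205). The grey one also shows in the side picture at (315,306), and it fits the description. I'll check it in a close crop.

```bash
python3 - <<'E'
from h import *
a=cv2.imread('pics/side0.png');b=cv2.imread('pics/scene0.png')
p=cv2.resize(a[265:345,270:360],None,fx=4.4,fy=4.4,interpolation=cv2.INTER_CUBIC)
q=cv2.resize(b[165:245,310:400],None,fx=4.4,fy=4.4,interpolation=cv2.INTER_CUBIC)
cv2.imwrite('pics/crop1.png',np.hstack([p,q])[:, :800])
p=cv2.resize(a[160:245,260:360],None,fx=4,fy=4,interpolation=cv2.INTER_CUBIC)
q=cv2.resize(b[245:330,228:328],None,fx=4,fy=4,interpolation=cv2.INTER_CUBIC)
cv2.imwrite('pics/crop2.png',np.hstack([p,q]))
s=manip.sense();i=manip.camera_info('wrist')
R=cv2.Rodrigues(i['rvec'])[0]; c=-R.T@i['tvec']
from scipy.spatial.transform import Rotation as Ro
w=s['ee_rot'];T=Ro.from_quat([w[1],w[2],w[3],w[0]])
print('cam in tool',T.inv().apply(c-s['tcp_pos']),'view axis in tool',T.inv().apply(R.T@[0,0,1]), 'img x',T.inv().apply(R.T@[1,0,0]),i['fx'],i['D'])
E
```

```text
cam in tool [  77.38812412    0.22454511 -116.14320942] view axis in tool [-3.01881963e-01  1.29271455e-04  9.53345302e-01] img x [-1.02764657e-03  9.99999366e-01 -4.61007504e-04] 353.28230546905877 [0.01261687 0.         0.         0.         0.        ]
```

View pics/crop1.png

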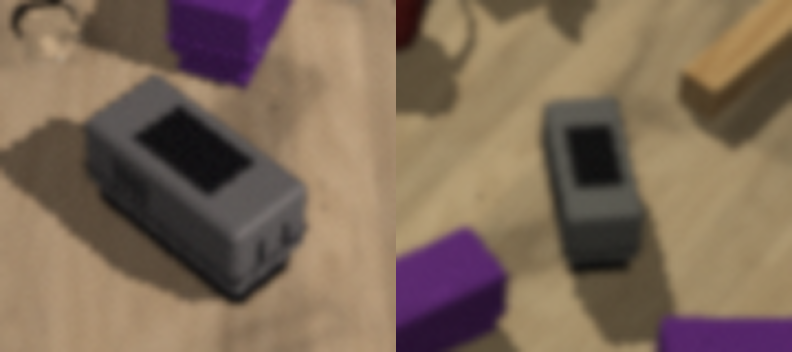

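View pics/crop2.png

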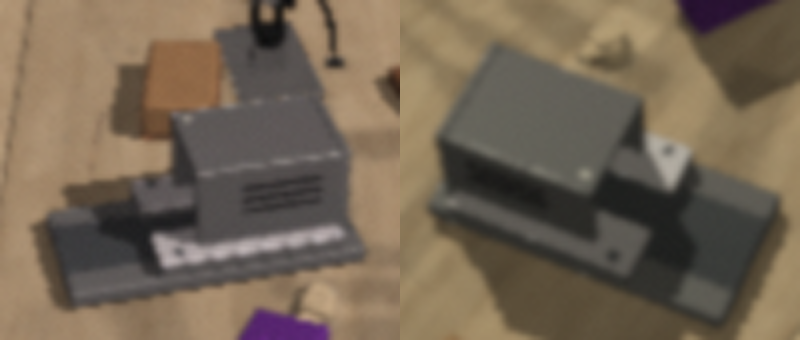

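The grey box at side (315,306) has two slots on its nose face, at about (331,322). So it is the pack, with its nose towards +x and −y. The purple ones are look-alikes. Next I'll work out how to move clear of the lamps.

```bash
cat >> h.py <<'E'
from scipy.spatial.transform import Rotation as Ro
def cam(c):
    i=manip.camera_info(c); K=np.array([[i['fx'],0,i['cx']],[0,i['fy'],i['cy']],[0,0,1.]]); return K,np.array(i['D'],float),np.array(i['rvec'],float),np.array(i['tvec'],float)
def ground(C,uv,z):
    K,D,r,t=C; n=cv2.undistortPoints(np.array([[uv]],float),K,D)[0,0]
    R=cv2.Rodrigues(r)[0]; d=R.T@np.array([n[0],n[1],1]); c=-R.T@t
    return c+d*(z-c[2])/d[2]
def proj(C,P):
    K,D,r,t=C; return cv2.projectPoints(np.array(P,float).reshape(-1,3),r,t,K,D)[0][:,0]
def toolrot(deg): # tool down, tool x at world angle deg
    a=np.radians(deg); x=np.array([np.cos(a),np.sin(a),0]); z=np.array([0,0,-1.]); return Ro.from_matrix(np.array([x,np.cross(z,x),z]).T)
def cur():
    s=manip.sense(); w=s['ee_rot']; return s,Ro.from_quat([w[1],w[2],w[3],w[0]]),np.array(s['tcp_pos'])
def go(p,deg,n=None):
    s,T,q=cur(); G=toolrot(deg); d=np.array(p)-q; rv=(T.inv()*G).as_rotvec()
    n=n or int(np.ceil(max(np.linalg.norm(d)/40,np.degrees(np.linalg.norm(rv))/7)))
    print('n',n,'total tool shift mm',np.round(T.inv().apply(d),1),'rot deg',np.round(np.degrees(rv),2))
    for k in range(n):   # per-row in the moving tool frame, constant yaw step
        Tk=T*Ro.from_rotvec(rv*k/n)
        print(' '.join('%.4f'%v for v in np.r_[Tk.inv().apply(d)/n/250, np.degrees(rv)/n/60]),end=' ;\n')
def st():
    s,T,q=cur(); m=T.as_matrix(); print('t %.2f'%s['t'],'tcp',np.round(q,1),'xdeg %.2f'%np.degrees(np.arctan2(m[1,0],m[0,0])),'tilt',np.round(np.degrees(m[:2,2]),2),'F',np.round(s['contact_force'],1),'w %.3f'%s['grip_width'])
E
python3 - <<'E'
from h import *
S=cam('scene')
for n,uv in dict(lampbase=(200,350),lamphead=(195,342),lamp2base=(90,412),mug=(35,457),vise=(440,190)).items(): print(n,ground(S,uv,0).round())
D=cam('side')
# lamp head height: same head in both: scene (197,345)?; side ~(332,172)
print(ground(D,(335,175),0),ground(D,(328,170),0))
# top joint of lamp: scene (177,183)
st()
go((330,400,270),180,7)
E
```

```text
lampbase [639. 465.   0.]
lamphead [666. 457.   0.]
lamp2base [741. 746.   0.]
mug [760. 892.   0.]
vise [ 394. -439.    0.]
[664.25041879 488.77146078   0.        ] [640.53047531 524.44313332   0.        ]
t 1.10 tcp [199.4 592.3 256.3] xdeg 161.40 tilt [-0. -0.] F [-0.4  1.  -0.1] w 1.001
n 7 total tool shift mm [-185.1 -140.6  -13.7] rot deg [ -0.   -0.  -18.6]
-0.1058 -0.0803 -0.0078 -0.0000 -0.0000 -0.0443 ;
-0.1020 -0.0852 -0.0078 -0.0000 -0.0000 -0.0443 ;
-0.0979 -0.0898 -0.0078 -0.0000 -0.0000 -0.0443 ;
-0.0936 -0.0942 -0.0078 -0.0000 -0.0000 -0.0443 ;
-0.0892 -0.0985 -0.0078 -0.0000 -0.0000 -0.0443 ;
-0.0845 -0.1025 -0.0078 -0.0000 -0.0000 -0.0443 ;
-0.0796 -0.1063 -0.0078 -0.0000 -0.0000 -0.0443 ;
```

```bash
python3 - <<'E'
import cv2,numpy as np
a=cv2.imread('pics/side0.png');b=cv2.imread('pics/scene0.png')
p=cv2.resize(a[0:240,200:440],None,fx=1.66,fy=1.66,interpolation=cv2.INTER_CUBIC)
q=cv2.resize(b[150:390,60:300],None,fx=1.66,fy=1.66,interpolation=cv2.INTER_CUBIC)
cv2.imwrite('pics/crop3.png',np.hstack([p,q]))
E
```

```text
(no output)
```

View pics/crop3.png

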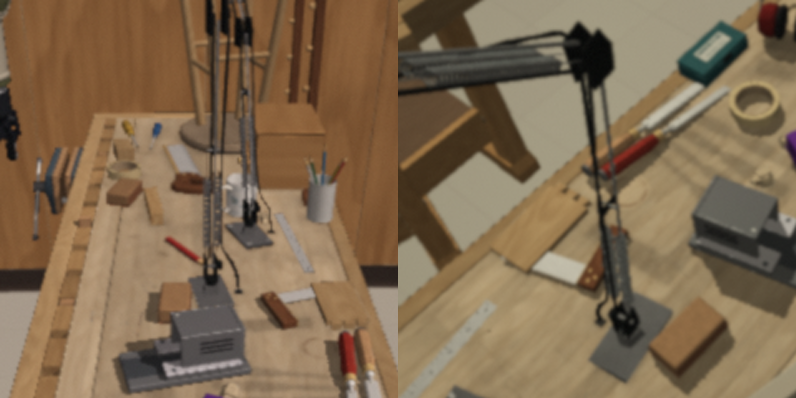

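Request:
servo_tool(moves="-0.106 -0.080 -0.008 0 0 -0.044 1;-0.102 -0.085 -0.008 0 0 -0.044 1;-0.098 -0.090 -0.008 0 0 -0.044 1;-0.094 -0.094 -0.008 0 0 -0.044 1;-0.089 -0.0985 -0.008 0 0 -0.044 1;-0.0845 -0.1025 -0.008 0 0 -0.044 1;-0.08 -0.106 -0.008 0 0 -0.044 1")

```text
t: 1.68
tcp_pos: [330.8, 398.6, 270.6]
ee_rot: [0.0, -0.0, 1.0, 0.0]
contact_force: [0.6, -0.0, -0.4]
grip_width: 1.005
```

```bash
python3 - <<'E'
from h import *
st(); go((480,195,270),191,8)
E
```

```text
t 1.68 tcp [330.8 398.6 270.6] xdeg -180.00 tilt [0.01 0.03] F [ 0.6 -0.  -0.4] w 1.005
n 8 total tool shift mm [-149.2 -203.6    0.5] rot deg [ 3.0e-02  1.0e-02 -1.1e+01]
-0.0746 -0.1018 0.0003 0.0001 0.0000 -0.0229 ;
-0.0721 -0.1036 0.0003 0.0001 0.0000 -0.0229 ;
-0.0696 -0.1053 0.0003 0.0001 0.0000 -0.0229 ;
-0.0671 -0.1069 0.0003 0.0001 0.0000 -0.0229 ;
-0.0645 -0.1085 0.0003 0.0001 0.0000 -0.0229 ;
-0.0619 -0.1100 0.0003 0.0001 0.0000 -0.0229 ;
-0.0592 -0.1115 0.0003 0.0001 0.0000 -0.0229 ;
-0.0565 -0.1128 0.0003 0.0001 0.0000 -0.0229 ;
```

Request:
servo_tool(moves="-0.0746 -0.1018 0 0 0 -0.023 1;-0.072 -0.1036 0 0 0 -0.023 1;-0.07 -0.105 0 0 0 -0.023 1;-0.067 -0.107 0 0 0 -0.023 1;-0.0645 -0.1085 0 0 0 -0.023 1;-0.062 -0.11 0 0 0 -0.023 1;-0.059 -0.1115 0 0 0 -0.023 1;-0.0565 -0.113 0 0 0 -0.023 1")

```text
t: 2.35
tcp_pos: [479.6, 194.8, 270.6]
ee_rot: [0.0, -0.096, 0.995, 0.0]
contact_force: [0.7, 0.0, -0.1]
grip_width: 0.998
```

Request:
servo_tool(moves="0 0 0 0 0 0 1;0 0 0 0 0 0 1")

```text
t: 2.52
tcp_pos: [480.0, 194.0, 270.4]
ee_rot: [0.0, -0.093, 0.996, -0.0]
contact_force: [-0.2, 0.4, -0.2]
grip_width: 1.0
```

```bash
python3 - <<'E'
from h import *
st(); C=cam('wrist'); np.save('Cw0.npy',np.array(C,dtype=object),allow_pickle=True); snap('wrist','w0')
for q in ('mouth','hood','home','dock'):
    print(q,[(round(d['conf'],2),np.round(d['position'],0)) for d in manip.spot_point('wrist',q)[:3]])
E
```

```text
t 2.52 tcp [480.  194.  270.4] xdeg -169.36 tilt [ 0.02 -0.02] F [-0.2  0.4 -0.2] w 1.000
mouth [(0.94, array([530., 205.,  16.]))]
hood [(0.73, array([559., 209.,  99.]))]
home [(0.59, array([600., 221.,  19.]))]
dock [(0.8, array([573., 219.,   5.]))]
```

View pics/w0.png

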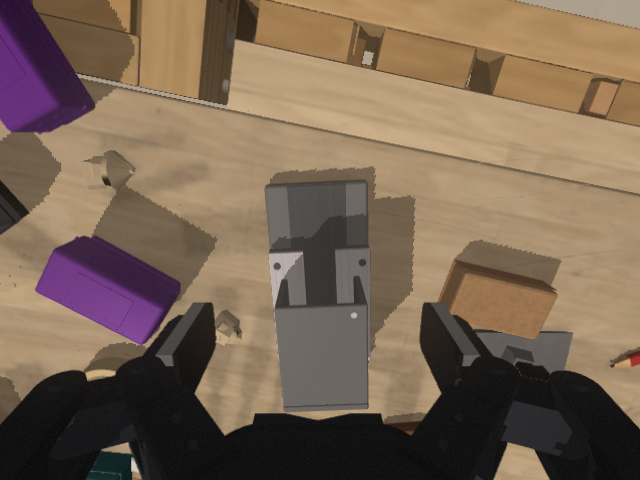

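```bash
python3 - <<'E'
import cv2,numpy as np
a=cv2.imread('pics/w0.png')
cv2.imwrite('pics/w0c.png',cv2.resize(a[170:320,250:390],None,fx=4,fy=4,interpolation=cv2.INTER_CUBIC))
E
```

```text
(no output)
```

View pics/w0c.png

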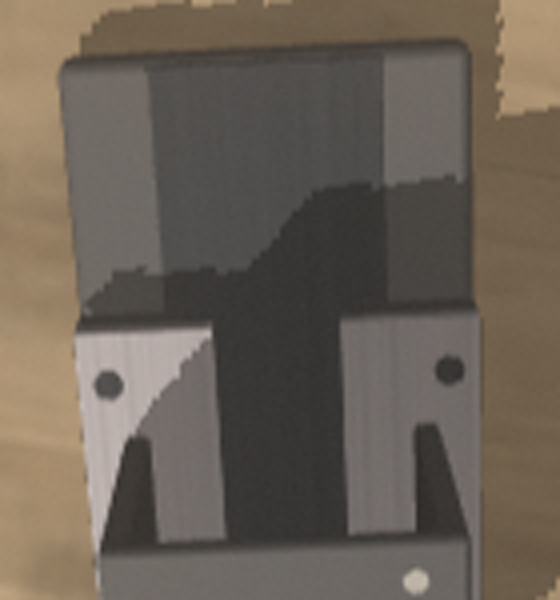

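```bash
cat > dock.py <<'E'
from h import *
from scipy.optimize import least_squares
C=tuple(np.load('Cw0.npy',allow_pickle=True)); C=tuple(np.array(c,float) for c in C)
f=lambda x,y:(250+x/4,170+y/4)
# line features: (point px, y, z) ; corner features: (px, (x,y,z))
L=[((226,543),-17,33),((219,430),-17,33),((347,535),17,33),((343,430),17,33),((150,80),-23.5,18),((163,305),-23.5,18),((384,70),23.5,18),((386,295),23.5,18)]
P=[((213,325),(-45,-17,33)),((340,318),(-45,17,33))]
def res(v,full=False):
    x,y,a=v; a=np.radians(a); R=np.array([[np.cos(a),-np.sin(a)],[np.sin(a),np.cos(a)]])
    r=[]
    for p,yy,z in L:
        g=ground(C,f(*p),z)[:2]; r.append((R.T@(g-[x,y]))[1]-yy)
    for p,q in P:
        g=ground(C,f(*p),q[2])[:2]; r+=list(R.T@(g-[x,y])-q[:2])
    return np.array(r)
if __name__=='__main__':
    s=least_squares(res,[573,212,11]); print(s.x,res(s.x).round(2))
    x,y,a=s.x;a=np.radians(a)
    for n,p in dict(mouth=(-45,18),home=(30,18),hood=(-15,99)).items(): print(n,x+np.cos(a)*p[0],y+np.sin(a)*p[0])
    R=np.array([[np.cos(a),-np.sin(a)],[np.sin(a),np.cos(a)]])
    for q in [(-15,43,99),(-15,-43,99),(103,43,99),(103,-43,99),(-115,55,18),(-115,-55,18)]:
        w=np.r_[R@q[:2]+[x,y],q[2]]; print(q,proj(C,w)[0].round(1))
E
python3 dock.py
```

```text
[571.23401616 214.99363998  13.04017062] [ 0.25  0.13  0.08 -0.16 -6.95 -7.65  7.4   6.81  0.26  0.17 -0.26 -0.08]
mouth 527.3944712132246 204.84010371623134
home 600.460379460347 221.76266416147968
hood 556.6208345120735 211.6091278943307
(-15, 43, 99) [368.1 304.1]
(-15, -43, 99) [273.5 307.7]
(103, 43, 99) [368.2 409.4]
(103, -43, 99) [282.8 412.3]
(-115, 55, 18) [369.1 180. ]
(-115, -55, 18) [263.6 184.5]
```

```bash
sed -i 's/-23.5,18/-30.7,18/g; s/23.5,18)/30.7,18)/g' dock.py; sed -i 's/--30/-30/g' dock.py; python3 dock.py; python3 - <<'E'
from h import *
for f in ((566,-160),):
    st(); go((525,-90,250),165,8)
E
```

```text
[571.23307171 214.99773921  13.04640245] [ 0.24  0.13  0.07 -0.16  0.26 -0.45  0.2  -0.39  0.26  0.17 -0.26 -0.08]
mouth 527.3946313837217 204.83943476006013
home 600.4586986023907 221.76994217908992
hood 556.6202582711893 211.61163772767205
(-15, 43, 99) [368.1 304. ]
(-15, -43, 99) [273.5 307.7]
(103, 43, 99) [368.2 409.4]
(103, -43, 99) [282.9 412.3]
(-115, 55, 18) [369.1 180. ]
(-115, -55, 18) [263.6 184.5]
t 2.77 tcp [478.3 197.4 270.3] xdeg -168.96 tilt [-0.02  0.02] F [ 0.   0.3 -0.3] w 0.995
n 8 total tool shift mm [   9.2 -291.1   20.2] rot deg [ 1.000e-02 -2.000e-02  2.604e+01]
0.0046 -0.1455 0.0101 0.0000 -0.0000 0.0543 ;
-0.0037 -0.1456 0.0101 0.0000 -0.0000 0.0543 ;
-0.0119 -0.1451 0.0101 0.0000 -0.0000 0.0543 ;
-0.0202 -0.1442 0.0101 0.0000 -0.0000 0.0543 ;
-0.0283 -0.1428 0.0101 0.0000 -0.0000 0.0543 ;
-0.0364 -0.1410 0.0101 0.0000 -0.0000 0.0543 ;
-0.0443 -0.1387 0.0101 0.0000 -0.0000 0.0543 ;
-0.0521 -0.1359 0.0101 0.0000 -0.0000 0.0543 ;
```

```bash
python3 - <<'E'
from h import *
for k in range(3):
    st(); C=cam('wrist'); im=snap('wrist','w1_%d'%k); R=cv2.Rodrigues(C[2])[0]; print('cam',(-R.T@C[3]).round(2))
st()
a=cv2.imread('pics/w0.png').astype(float);
for k in range(3):
    b=cv2.imread('pics/w1_%d.png'%k).astype(float)
    print(cv2.phaseCorrelate(a[...,1][170:320,250:390].copy(),b[...,1][170:320,250:390].copy()))
E
```

```text
t 2.77 tcp [478.3 197.4 270.3] xdeg -168.96 tilt [-0.02  0.02] F [ 0.   0.3 -0.3] w 0.995
cam [402.4  182.89 386.41]
t 2.82 tcp [478.3 197.3 270.3] xdeg -168.97 tilt [-0.01  0.01] F [ 0.8 -0.2  0.6] w 1.000
cam [402.46 182.76 386.42]
t 2.87 tcp [478.4 197.1 270.3] xdeg -168.98 tilt [-0.01  0.01] F [-0.5  0.4  0.4] w 1.000
cam [402.55 182.6  386.43]
t 2.92 tcp [478.5 196.9 270.3] xdeg -169.00 tilt [-0.01  0.  ] F [ 0.4 -0.9  0.5] w 1.001
((-4.262056090423968, 1.1138342354032744), 0.8958170822605039)
((-4.11265917007357, 1.0455231616489584), 0.8749518982116828)
((-3.826106188040015, 1.0262416143789608), 0.8537778067083466)
```

```bash
python3 - <<'E'
import dock; from h import *
from scipy.optimize import least_squares
C=cam('wrist'); snap('wrist','w2')
a=cv2.imread('pics/w0.png').astype(np.float32);b=cv2.imread('pics/w2.png').astype(np.float32)
sh,_=cv2.phaseCorrelate(a[...,1][230:320,290:350].copy(),b[...,1][230:320,290:350].copy()); print(sh)
dock.C=C; dock.f=lambda x,y:(250+x/4+sh[0],170+y/4+sh[1])
s=least_squares(dock.res,[573,212,11]); print(s.x,dock.res(s.x).round(2)); st()
go((525,-90,250),165,9)
E
```

```text
(-2.9919287002505754, 0.43992634080139226)
[570.59239411 215.43666527  13.31426865] [ 0.23  0.15  0.06 -0.15  0.25 -0.51  0.21 -0.45  0.28  0.22 -0.28 -0.02]
t 2.97 tcp [478.6 196.7 270.3] xdeg -169.02 tilt [-0.    0.01] F [ 0.4  0.2 -0. ] w 1.001
n 9 total tool shift mm [   9.1 -290.3   20.3] rot deg [ 1.000e-02 -0.000e+00  2.598e+01]
0.0040 -0.1290 0.0090 0.0000 -0.0000 0.0481 ;
-0.0025 -0.1291 0.0090 0.0000 -0.0000 0.0481 ;
-0.0090 -0.1288 0.0090 0.0000 -0.0000 0.0481 ;
-0.0154 -0.1282 0.0090 0.0000 -0.0000 0.0481 ;
-0.0219 -0.1272 0.0090 0.0000 -0.0000 0.0481 ;
-0.0282 -0.1260 0.0090 0.0000 -0.0000 0.0481 ;
-0.0346 -0.1244 0.0090 0.0000 -0.0000 0.0481 ;
-0.0408 -0.1225 0.0090 0.0000 -0.0000 0.0481 ;
-0.0469 -0.1203 0.0090 0.0000 -0.0000 0.0481 ;
```

Request:
servo_tool(moves="0.004 -0.129 0.009 0 0 0.048 1;-0.0025 -0.129 0.009 0 0 0.048 1;-0.009 -0.129 0.009 0 0 0.048 1;-0.0155 -0.128 0.009 0 0 0.048 1;-0.022 -0.127 0.009 0 0 0.048 1;-0.028 -0.126 0.009 0 0 0.048 1;-0.0346 -0.1244 0.009 0 0 0.048 1;-0.041 -0.1225 0.009 0 0 0.048 1")

```text
t: 3.63
tcp_pos: [520.0, -60.0, 252.4]
ee_rot: [0.0, 0.107, 0.994, 0.0]
contact_force: [1.2, -0.3, -0.6]
grip_width: 1.002
```

```bash
python3 - <<'E'
from h import *
st(); go((540,-140,250),134,6)
E
```

```text
t 3.63 tcp [520.  -60.  252.4] xdeg 167.77 tilt [0.02 0.01] F [ 1.2 -0.3 -0.6] w 1.002
n 6 total tool shift mm [-36.5 -74.    2.4] rot deg [2.000e-02 2.000e-02 3.377e+01]
-0.0243 -0.0493 0.0016 0.0001 0.0000 0.0938 ;
-0.0290 -0.0467 0.0016 0.0001 0.0000 0.0938 ;
-0.0335 -0.0436 0.0016 0.0001 0.0000 0.0938 ;
-0.0376 -0.0401 0.0016 0.0001 0.0000 0.0938 ;
-0.0413 -0.0362 0.0016 0.0001 0.0000 0.0938 ;
-0.0447 -0.0320 0.0016 0.0001 0.0000 0.0938 ;
```

Request:
servo_tool(moves="-0.024 -0.049 0.0016 0 0 0.094 1;-0.029 -0.047 0.0016 0 0 0.094 1;-0.0335 -0.0436 0.0016 0 0 0.094 1;-0.0376 -0.04 0.0016 0 0 0.094 1;-0.041 -0.036 0.0016 0 0 0.094 1;-0.045 -0.032 0.0016 0 0 0.094 1;0 0 0 0 0 0 1;0 0 0 0 0 0 1")

```text
t: 4.3
tcp_pos: [540.0, -138.8, 249.8]
ee_rot: [-0.0, 0.39, 0.921, -0.0]
contact_force: [-0.0, -0.7, 0.0]
grip_width: 0.995
```

Request:
servo_tool(moves="0 0 0 0 0 0 1;0 0 0 0 0 0 1;0 0 0 0 0 0 1")

```text
t: 4.55
tcp_pos: [540.1, -137.5, 249.9]
ee_rot: [-0.0, 0.389, 0.921, 0.0]
contact_force: [-0.7, 0.7, 0.1]
grip_width: 1.005
```

```bash
python3 - <<'E'
from h import *
st(); C=cam('wrist'); np.save('Cw3.npy',np.array(C,dtype=object),allow_pickle=True); im=snap('wrist','w3')
for q in ('pack','tail','foot'):
    print(q,[(round(d['conf'],2),np.round(d['position'],0)) for d in manip.spot_point('wrist',q)[:3]])
E
```

```text
t 4.55 tcp [ 540.1 -137.5  249.9] xdeg 134.20 tilt [-0.    0.03] F [-0.7  0.7  0.1] w 1.005
pack [(0.91, array([396., -95.,   2.])), (0.78, array([610.,  -5.,   1.])), (0.77, array([ 402., -265.,   -2.]))]
tail [(0.97, array([ 425., -322.,   43.])), (0.92, array([ 349., -133.,   42.])), (0.56, array([586., -62.,  41.]))]
foot [(0.79, array([435., -65.,   1.])), (0.65, array([ 392., -212.,    3.]))]
```

View pics/w3.png

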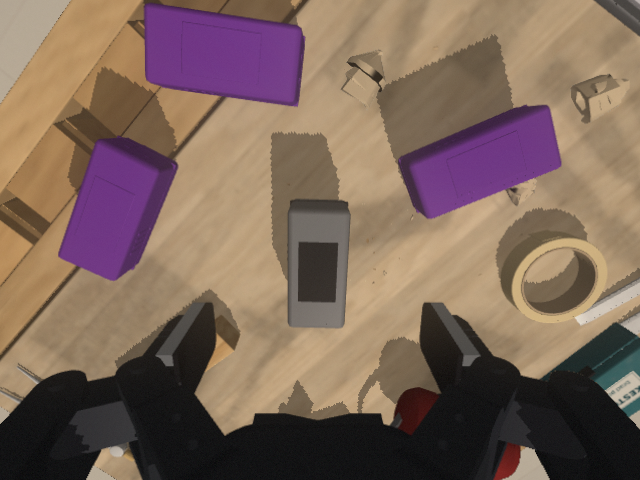

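```bash
python3 - <<'E'
import cv2,numpy as np
a=cv2.imread('pics/w3.png')
cv2.imwrite('pics/w3c.png',cv2.resize(a[190:340,270:370],None,fx=4,fy=4,interpolation=cv2.INTER_CUBIC))
E
```

```text
(no output)
```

View pics/w3c.png

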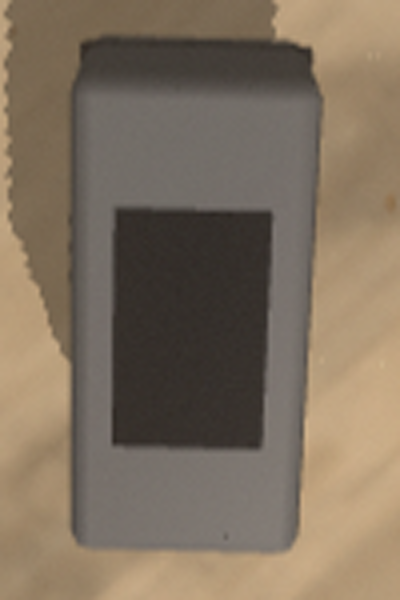

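```bash
cat > pk.py <<'E'
from h import *
from scipy.optimize import least_squares
C=tuple(np.array(c,float) for c in np.load('Cw3.npy',allow_pickle=True))
f=lambda x,y:(270+x/4,190+y/4)
Z=63.5
L=[((74,150),-28),((73,250),-28),((73,400),-28),((73,500),-28),((319,150),28),((314,250),28),((306.5,400),28),((302,500),28)]
N=[((130,549),60),((185,549),60),((240,549),60)]
Tl=[((130,90),-60),((195,90),-60),((260,92),-60)]
def res(v):
    x,y,a=v; a=np.radians(a); R=np.array([[np.cos(a),-np.sin(a)],[np.sin(a),np.cos(a)]])
    r=[(R.T@(ground(C,f(*p),Z)[:2]-[x,y]))[1]-yy for p,yy in L]
    r+=[(R.T@(ground(C,f(*p),Z)[:2]-[x,y]))[0]-xx for p,xx in N]
    r+=[(R.T@(ground(C,f(*p),66)[:2]-[x,y]))[0]-xx for p,xx in Tl]
    return np.array(r)
s=least_squares(res,[577,-174,-46]); print(s.x,s.fun.round(2))
a=np.radians(s.x[2]); d=np.array([np.cos(a),np.sin(a)])
print('label centre', ground(C,f(192,328),66))
g=s.x[:2]-30*d
print('grip xy at pack x -30',g); st(); go((g[0],g[1],120),s.x[2]+180)
E
python3 pk.py
```

```text
[ 576.73351408 -174.2420568   -47.0972811 ] [ 0.87  0.57  0.46  0.38 -0.64 -0.62 -0.58 -0.44 -2.1  -2.38 -2.66  2.54
  2.23  2.37]
label centre [ 575.58293273 -172.95916363   66.        ]
grip xy at pack x -30 [ 556.31084518 -152.26673894]
t 4.75 tcp [ 540.1 -138.2  250. ] xdeg 134.09 tilt [0.01 0.01] F [ 0.2  0.6 -0. ] w 0.998
n 4 total tool shift mm [-21.4   1.9 130. ] rot deg [ 0.01 -0.    1.19]
-0.0214 0.0019 0.1300 0.0000 -0.0000 0.0050 ;
-0.0214 0.0020 0.1300 0.0000 -0.0000 0.0050 ;
-0.0213 0.0021 0.1300 0.0000 -0.0000 0.0050 ;
-0.0213 0.0022 0.1300 0.0000 -0.0000 0.0050 ;
```

```bash
python3 - <<'E'
from h import *
st(); go((561.8,-158.1,110),132.9,5)
E
```

```text
t 4.75 tcp [ 540.1 -138.2  250. ] xdeg 134.09 tilt [0.01 0.01] F [ 0.2  0.6 -0. ] w 0.998
n 5 total tool shift mm [-29.4   1.8 140. ] rot deg [ 0.01 -0.    1.19]
-0.0235 0.0014 0.1120 0.0000 -0.0000 0.0040 ;
-0.0235 0.0015 0.1120 0.0000 -0.0000 0.0040 ;
-0.0235 0.0016 0.1120 0.0000 -0.0000 0.0040 ;
-0.0235 0.0017 0.1120 0.0000 -0.0000 0.0040 ;
-0.0235 0.0018 0.1120 0.0000 -0.0000 0.0040 ;
```

Request:
servo_tool(moves="-0.0235 0.0015 0.112 0 0 0.004 1;-0.0235 0.0015 0.112 0 0 0.004 1;-0.0235 0.0015 0.112 0 0 0.004 1;-0.0235 0.0015 0.112 0 0 0.004 1;-0.0235 0.002 0.112 0 0 0.004 1;0 0 0 0 0 0 1;0 0 0 0 0 0 1;0 0 0 0 0 0 1")

```text
t: 5.42
tcp_pos: [562.3, -158.7, 111.3]
ee_rot: [0.001, 0.4, 0.917, 0.0]
contact_force: [-0.6, -1.0, 0.7]
grip_width: 1.0
```

```bash
python3 - <<'E'
from h import *
st(); snap('wrist','w4'); go((561.8,-158.1,50),132.9,4)
E
```

```text
t 5.42 tcp [ 562.3 -158.7  111.3] xdeg 132.84 tilt [ 0.07 -0.03] F [-0.6 -1.   0.7] w 1.000
n 4 total tool shift mm [ 1.2 -0.3 61.9] rot deg [ 0.09  0.12 -0.05]
0.0012 -0.0003 0.0619 0.0004 0.0005 -0.0002 ;
0.0012 -0.0003 0.0619 0.0004 0.0005 -0.0002 ;
0.0012 -0.0003 0.0619 0.0004 0.0005 -0.0002 ;
0.0011 -0.0003 0.0619 0.0004 0.0005 -0.0002 ;
```

View pics/w4.png

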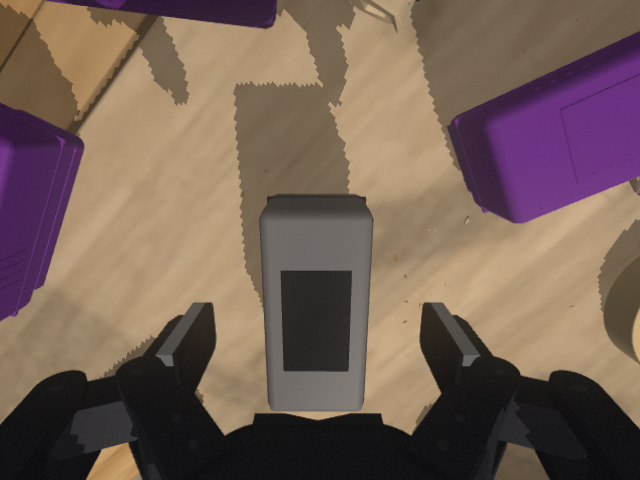

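The pack spans columns 262 to 372 and the fingers 213 to 421, so they share a centre and line up. I'll go down and grip.

Request:
servo_tool(moves="0 0 0.06 0 0 0 1;0 0 0.06 0 0 0 1;0 0 0.06 0 0 0 1;0 0 0.06 0 0 0 1;0 0 0 0 0 0 1;0 0 0 0 0 0 -1;0 0 0 0 0 0 -1;0 0 0 0 0 0 -1")

```text
t: 6.13
tcp_pos: [563.0, -158.9, 52.1]
ee_rot: [0.002, 0.4, 0.916, 0.0]
contact_force: [1.9, -0.1, -3.2]
grip_width: 0.644
```

Request:
servo_tool(moves="0 0 0 0 0 0 -1;0 0 0 0 0 0 -1;0 0 0 0 0 0 -1;0 0 0 0 0 0 -1")

```text
t: 6.47
tcp_pos: [563.0, -158.9, 52.1]
ee_rot: [0.002, 0.4, 0.916, 0.0]
contact_force: [-1.5, 0.7, 6.1]
grip_width: 0.646
```

```bash
python3 - <<'E'
from h import *
st()
E
```

```text
t 6.47 tcp [ 563.  -158.9   52.1] xdeg 132.84 tilt [ 0.19 -0.02] F [-1.5  0.7  6.1] w 0.646
```

Request:
servo_tool(moves="0 0 -0.03 0 0 0 -1;0 0 -0.06 0 0 0 -1;0 0 -0.08 0 0 0 -1;0 0 -0.08 0 0 0 -1;0 0 -0.08 0 0 0 -1;0 0 -0.05 0 0 0 -1;0 0 -0.02 0 0 0 -1;0 0 0 0 0 0 -1")

```text
t: 7.13
tcp_pos: [562.3, -158.6, 151.2]
ee_rot: [0.001, 0.4, 0.916, 0.0]
contact_force: [0.4, -0.4, -5.9]
grip_width: 0.649
```

```bash
python3 - <<'E'
from h import *
st(); go((445,184,152),-167,14)
E
```

```text
t 7.13 tcp [ 562.3 -158.6  151.2] xdeg 132.84 tilt [ 0.12 -0.  ] F [ 0.4 -0.4 -5.9] w 0.649
n 14 total tool shift mm [331.  147.   -1.1] rot deg [ 3.000e-02  1.200e-01 -6.016e+01]
0.0946 0.0420 -0.0003 0.0000 0.0001 -0.0716 ;
0.0912 0.0490 -0.0003 0.0000 0.0001 -0.0716 ;
0.0872 0.0557 -0.0003 0.0000 0.0001 -0.0716 ;
0.0828 0.0620 -0.0003 0.0000 0.0001 -0.0716 ;
0.0779 0.0681 -0.0003 0.0000 0.0001 -0.0716 ;
0.0726 0.0737 -0.0003 0.0000 0.0001 -0.0716 ;
0.0669 0.0789 -0.0003 0.0000 0.0001 -0.0716 ;
0.0608 0.0837 -0.0002 0.0000 0.0001 -0.0716 ;
0.0543 0.0881 -0.0002 0.0000 0.0001 -0.0716 ;
0.0476 0.0919 -0.0002 0.0000 0.0001 -0.0716 ;
0.0406 0.0952 -0.0002 0.0000 0.0001 -0.0716 ;
0.0333 0.0980 -0.0002 0.0000 0.0001 -0.0716 ;
0.0259 0.1002 -0.0002 0.0000 0.0001 -0.0716 ;
0.0183 0.1018 -0.0002 0.0000 0.0001 -0.0716 ;
```

Request:
servo_tool(moves="0.0946 0.042 0 0 0 -0.0716 -1;0.0912 0.049 0 0 0 -0.0716 -1;0.0872 0.0557 0 0 0 -0.0716 -1;0.0828 0.062 0 0 0 -0.0716 -1;0.078 0.068 0 0 0 -0.0716 -1;0.0726 0.0737 0 0 0 -0.0716 -1;0.067 0.079 0 0 0 -0.0716 -1;0.061 0.084 0 0 0 -0.0716 -1")

```text
t: 7.8
tcp_pos: [493.1, 38.4, 148.5]
ee_rot: [-0.001, 0.11, 0.994, -0.0]
contact_force: [1.0, 0.3, -4.4]
grip_width: 0.647
```

Request:
servo_tool(moves="0.0543 0.088 0 0 0 -0.0716 -1;0.0476 0.092 0 0 0 -0.0716 -1;0.0406 0.0952 0 0 0 -0.0716 -1;0.0333 0.098 0 0 0 -0.0716 -1;0.026 0.1 0 0 0 -0.0716 -1;0.0183 0.1018 0 0 0 -0.0716 -1;0 0 0 0 0 0 -1;0 0 0 0 0 0 -1")

```text
t: 8.47
tcp_pos: [442.9, 185.6, 148.5]
ee_rot: [-0.001, -0.115, 0.993, -0.0]
contact_force: [-0.0, -0.2, -3.9]
grip_width: 0.65
```

Request:
servo_tool(moves="0 0 0 0 0 0 -1;0 0 0 0 0 0 -1;0 0 0 0 0 0 -1;0 0 0 0 0 0 -1;0 0 0 0 0 0 -1;0 0 0 0 0 0 -1;0 0 0 0 0 0 -1;0 0 0 0 0 0 -1")

```text
t: 9.13
tcp_pos: [444.5, 184.1, 149.9]
ee_rot: [0.0, -0.113, 0.994, 0.0]
contact_force: [-0.4, 0.3, -4.1]
grip_width: 0.65
```

```bash
python3 - <<'E'
from h import *
st(); C=cam('wrist'); np.save('Cw5.npy',np.array(C,dtype=object),allow_pickle=True); snap('wrist','w5'); st(); go((441.9,184.9,85),-166.85,5)
E
```

```text
t 9.13 tcp [444.5 184.1 149.9] xdeg -167.03 tilt [0. 0.] F [-0.4  0.3 -4.1] w 0.650
t 9.18 tcp [444.5 184.2 149.9] xdeg -167.03 tilt [0. 0.] F [-0.2  0.1 -3.9] w 0.649
n 5 total tool shift mm [ 2.4  1.2 64.9] rot deg [ 0.    0.   -0.18]
0.0019 0.0010 0.0519 0.0000 0.0000 -0.0006 ;
0.0019 0.0010 0.0519 0.0000 0.0000 -0.0006 ;
0.0019 0.0010 0.0519 0.0000 0.0000 -0.0006 ;
0.0019 0.0010 0.0519 0.0000 0.0000 -0.0006 ;
0.0019 0.0010 0.0519 0.0000 0.0000 -0.0006 ;
```

View pics/w5.png

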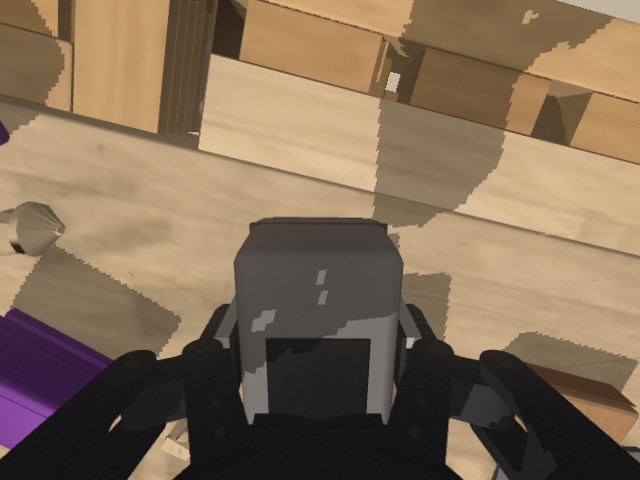

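Request:
servo_tool(moves="0.003 0.001 0.052 0 0 -0.0006 -1;0.003 0.001 0.052 0 0 -0.0006 -1;0.003 0.001 0.052 0 0 -0.0006 -1;0.003 0.001 0.052 0 0 -0.0006 -1;0.003 0.001 0.052 0 0 -0.0006 -1;0 0 0 0 0 0 -1;0 0 0 0 0 0 -1;0 0 0 0 0 0 -1")

```text
t: 9.85
tcp_pos: [441.0, 184.8, 85.6]
ee_rot: [0.0, -0.115, 0.993, 0.0]
contact_force: [0.6, 0.8, -3.4]
grip_width: 0.648
```

```bash
python3 - <<'E'
from h import *
st(); a=snap('side','s1'); b=snap('scene','c1')
p=cv2.resize(a[150:250,250:360],None,fx=3.6,fy=5*.72,interpolation=cv2.INTER_CUBIC)
q=cv2.resize(b[235:335,228:338],None,fx=3.6,fy=3.6,interpolation=cv2.INTER_CUBIC)
cv2.imwrite('pics/crop4.png',np.hstack([p,q])[:,:,::-1])
E
```

```text
t 9.85 tcp [441.  184.8  85.6] xdeg -166.85 tilt [0.04 0.02] F [ 0.6  0.8 -3.4] w 0.648
```

View pics/crop4.png

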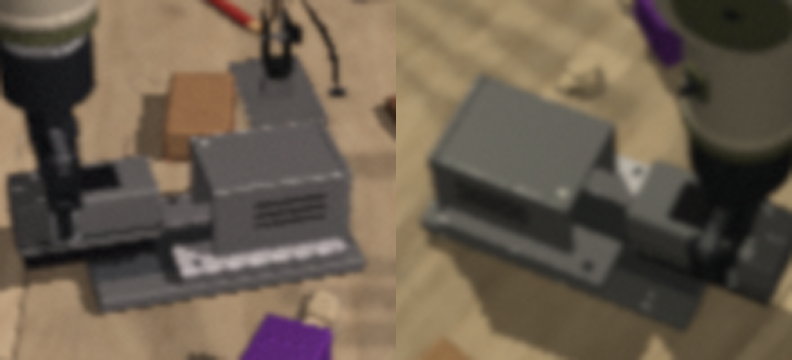

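Request:
servo_tool(moves="0 0 0.02 0 0 0 -1;0 0 0.02 0 0 0 -1;0 0 0.012 0 0 0 -1;0 0 0 0 0 0 -1;0 0 0 0 0 0 -1;0 0 0 0 0 0 -1;0 0 0 0 0 0 -1")

```text
t: 10.53
tcp_pos: [440.7, 184.6, 72.0]
ee_rot: [0.0, -0.115, 0.993, 0.0]
contact_force: [0.6, 0.5, -3.8]
grip_width: 0.646
```

Request:
servo_tool(moves="0 0 0.002 0 0 0 -1;0 0 0.002 0 0 0 -1;0 0 0.002 0 0 0 -1;0 0 0.002 0 0 0 -1")

```text
t: 10.87
tcp_pos: [440.6, 184.6, 70.0]
ee_rot: [0.0, -0.115, 0.993, 0.0]
contact_force: [-2.3, -0.7, 3.1]
grip_width: 0.645
```

Request:
servo_tool(moves="-0.008 0 0 0 0 0 -1;-0.008 0 0 0 0 0 -1;-0.008 0 0 0 0 0 -1;-0.008 0 0 0 0 0 -1;-0.008 0 0 0 0 0 -1;0 0 0 0 0 0 -1;0 0 0 0 0 0 -1")

```text
t: 11.45
tcp_pos: [450.8, 187.0, 70.0]
ee_rot: [0.0, -0.115, 0.993, 0.0]
contact_force: [1.6, -0.1, -0.4]
grip_width: 0.646
```

Request:
servo_tool(moves="-0.006 0 0 0 0 0 -1;-0.006 0 0 0 0 0 -1;-0.006 0 0 0 0 0 -1;-0.006 0 0 0 0 0 -1")

```text
t: 11.78
tcp_pos: [456.2, 188.3, 70.0]
ee_rot: [0.0, -0.115, 0.993, 0.0]
contact_force: [-1.6, -0.6, 3.8]
grip_width: 0.648
```

```bash
cat >> h.py <<'E'
def dk():
    s,T,q=cur(); a=np.radians(13.2); d=q[:2]-[570.9,215.2]; F=np.array(s['contact_force'])
    X=lambda v:(v[0]*np.cos(a)+v[1]*np.sin(a),-v[0]*np.sin(a)+v[1]*np.cos(a))
    print('TCP dock',np.round(X(d),2),'z %.1f'%q[2],'P %.1f'%(X(d)[0]+20.5),'F dock',np.round(X(F),1),round(F[2],1),'M',np.round(s['moment'],2)); st()
E
python3 -c "from h import *; dk()"
```

```text
TCP dock [-1.1776e+02  2.0000e-02] z 70.0 P -97.3 F dock [-1.7 -0.2] 3.8 M [0.1  0.16 0.06]
t 11.78 tcp [456.2 188.3  70. ] xdeg -166.84 tilt [0.   0.01] F [-1.6 -0.6  3.8] w 0.648
```

Request:
servo_tool(moves="-0.008 0 0 0 0 0 -1;-0.008 0 0 0 0 0 -1;-0.008 0 0 0 0 0 -1;-0.008 0 0 0 0 0 -1")

```text
t: 12.12
tcp_pos: [464.2, 190.2, 70.0]
ee_rot: [0.0, -0.115, 0.993, 0.0]
contact_force: [-2.0, -1.1, 4.2]
grip_width: 0.65
```

```bash
python3 -c "from h import *; dk()"
```

```text
TCP dock [-1.0958e+02 -1.0000e-02] z 70.0 P -89.1 F dock [-2.2 -0.6] 4.2 M [0.1  0.31 0.05]
t 12.12 tcp [464.2 190.2  70. ] xdeg -166.84 tilt [0.01 0.01] F [-2.  -1.1  4.2] w 0.650
```

Request:
servo_tool(moves="-0.01 0 0 0 0 0 -1;-0.01 0 0 0 0 0 -1;-0.01 0 0 0 0 0 -1;-0.01 0 0 0 0 0 -1;-0.01 0 0 0 0 0 -1;-0.01 0 0 0 0 0 -1;-0.01 0 0 0 0 0 -1;-0.01 0 0 0 0 0 -1")

```text
t: 12.78
tcp_pos: [483.7, 194.7, 70.0]
ee_rot: [0.0, -0.115, 0.993, 0.0]
contact_force: [-3.0, -1.4, 5.1]
grip_width: 0.648
```

```bash
python3 -c "
from h import *
dk(); a=snap('side','s2'); b=snap('scene','c2')
p=cv2.resize(a[150:250,250:360],None,fx=3.6,fy=3.6,interpolation=cv2.INTER_CUBIC)
q=cv2.resize(b[235:335,228:338],None,fx=3.6,fy=3.6,interpolation=cv2.INTER_CUBIC)
cv2.imwrite('pics/crop5.png',np.hstack([p,q])[:,:,::-1])"
```

```text
TCP dock [-8.955e+01 -1.000e-02] z 70.0 P -69.1 F dock [-3.2 -0.7] 5.1 M [0.04 0.31 0.08]
t 12.78 tcp [483.7 194.7  70. ] xdeg -166.84 tilt [0.01 0.01] F [-3.  -1.4  5.1] w 0.648
```

View pics/crop5.png

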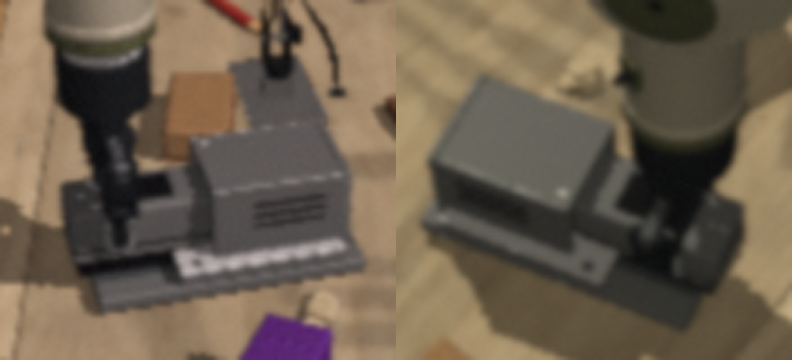

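The foot is in the track (its neck sits between the lips) and the side force is small, so I'll slide on.

Request:
servo_tool(moves="-0.012 0 0 0 0 0 -1;-0.012 0 0 0 0 0 -1;-0.012 0 0 0 0 0 -1;-0.012 0 0 0 0 0 -1;-0.012 0 0 0 0 0 -1;-0.012 0 0 0 0 0 -1;-0.012 0 0 0 0 0 -1;-0.012 0 0 0 0 0 -1")

```text
t: 13.55
tcp_pos: [506.9, 200.1, 70.1]
ee_rot: [-0.0, -0.115, 0.993, 0.0]
contact_force: [-3.2, -0.2, 5.6]
grip_width: 0.647
```

Request:
servo_tool(moves="-0.012 0 0 0 0 0 -1;-0.012 0 0 0 0 0 -1;-0.012 0 0 0 0 0 -1;-0.012 0 0 0 0 0 -1;-0.012 0 0 0 0 0 -1;-0.012 0 0 0 0 0 -1;-0.012 0 0 0 0 0 -1;-0.012 0 0 0 0 0 -1")

```text
t: 14.22
tcp_pos: [530.3, 205.6, 70.1]
ee_rot: [-0.0, -0.115, 0.993, 0.0]
contact_force: [-2.6, -0.4, 5.3]
grip_width: 0.646
```

```bash
python3 -c "
from h import *
dk()"
```

```text
TCP dock [-4.175e+01 -4.000e-02] z 70.1 P -21.3 F dock [-2.6  0.2] 5.3 M [0.05 0.33 0.05]
t 14.22 tcp [530.3 205.6  70.1] xdeg -166.84 tilt [-0.    0.01] F [-2.6 -0.4  5.3] w 0.646
```

Request:
servo_tool(moves="0 0 0 0 0 0 1;0 0 0 0 0 0 1;0 0 0 0 0 0 1;0 0 0 0 0 0 1;0 0 0 0 0 0 1;0 0 0 0 0 0 1")

```text
t: 14.72
tcp_pos: [530.0, 205.5, 69.8]
ee_rot: [-0.0, -0.115, 0.993, -0.0]
contact_force: [0.9, 1.2, -0.0]
grip_width: 0.998
```

Request:
servo_tool(moves="0 0 -0.04 0 0 0 1;0 0 -0.08 0 0 0 1;0 0 -0.08 0 0 0 1;0 0 -0.04 0 0 0 1;0 0 0 0 0 0 1;0 0 0 0 0 0 1")

```text
t: 15.22
tcp_pos: [530.4, 205.7, 130.3]
ee_rot: [0.001, -0.115, 0.993, 0.0]
contact_force: [0.6, 0.7, -0.3]
grip_width: 1.0
```

```bash
python3 -c "
from h import *
dk(); snap('wrist','w6')"
```

```text
TCP dock [-4.164e+01 -3.000e-02] z 130.3 P -21.1 F dock [0.8 0.5] -0.3 M [-0.03  0.02  0.  ]
t 15.22 tcp [530.4 205.7 130.3] xdeg -166.84 tilt [0.06 0.04] F [ 0.6  0.7 -0.3] w 1.000
```

View pics/w6.png

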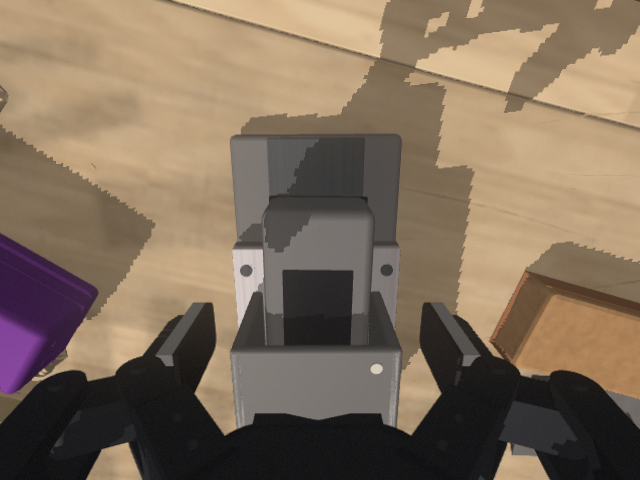

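The pack sits straight in the track with its tail at row 200, clear of the hood. I'll go back, close the fingers and come down behind the tail.

Request:
servo_tool(moves="0.04 0 0 0 0 0 1;0.08 0 0 0 0 0 1;0.08 0 0 0 0 0 1;0.06 0 0 0 0 0 0;0.028 0 0 0 0 0 -1;0 0 0 0 0 0 -1;0 0 0 0 0 0 -1;0 0 0 0 0 0 -1")

```text
t: 15.93
tcp_pos: [460.8, 189.3, 129.7]
ee_rot: [0.0, -0.115, 0.993, -0.0]
contact_force: [0.6, 0.8, -0.2]
grip_width: 0.303
```

Request:
servo_tool(moves="0 0 0.05 0 0 0 -1;0 0 0.08 0 0 0 -1;0 0 0.08 0 0 0 -1;0 0 0.045 0 0 0 -1;0 0 0 0 0 0 -1;0 0 0 0 0 0 -1;0 0 0 0 0 0 -1")

```text
t: 16.52
tcp_pos: [460.8, 189.3, 66.9]
ee_rot: [0.001, -0.114, 0.993, 0.0]
contact_force: [0.0, 0.5, 0.3]
grip_width: 0.001
```

```bash
python3 -c "
from h import *
dk(); snap('wrist','w7')"
```

```text
TCP dock [-1.1305e+02 -4.0000e-02] z 66.9 P -92.5 F dock [0.2 0.5] 0.3 M [-0.06 -0.02  0.02]
t 16.52 tcp [460.8 189.3  66.9] xdeg -166.85 tilt [0.06 0.02] F [0.  0.5 0.3] w 0.001
```

View pics/w7.png

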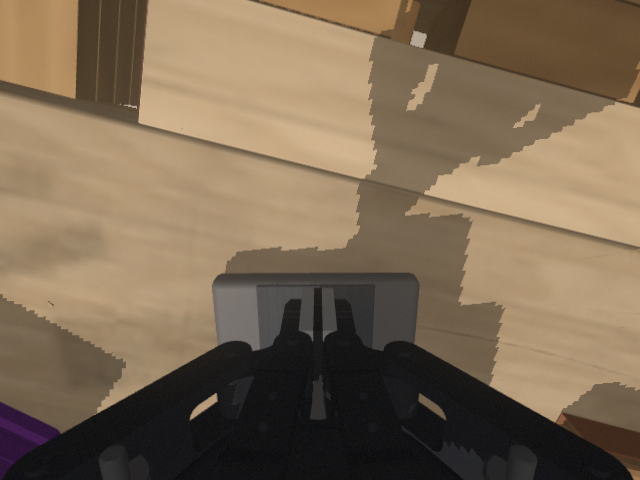

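Request:
servo_tool(moves="-0.012 0 0 0 0 0 -1;-0.012 0 0 0 0 0 -1;-0.012 0 0 0 0 0 -1;-0.012 0 0 0 0 0 -1;-0.012 0 0 0 0 0 -1;-0.008 0 0 0 0 0 -1;-0.008 0 0 0 0 0 -1;-0.008 0 0 0 0 0 -1")

```text
t: 17.23
tcp_pos: [480.5, 193.9, 66.0]
ee_rot: [-0.0, -0.115, 0.993, -0.0]
contact_force: [-1.7, -0.2, 0.1]
grip_width: 0.004
```

Request:
servo_tool(moves="-0.01 0 0 0 0 0 -1;-0.01 0 0 0 0 0 -1;-0.01 0 0 0 0 0 -1;-0.01 0 0 0 0 0 -1")

```text
t: 17.57
tcp_pos: [490.3, 196.2, 66.0]
ee_rot: [-0.0, -0.115, 0.993, -0.0]
contact_force: [-0.8, 0.4, -0.5]
grip_width: -0.001
```

```bash
python3 -c "
from h import *
dk()"
```

```text
TCP dock [-8.283e+01 -6.000e-02] z 66.0 P -62.3 F dock [-0.7  0.6] -0.5 M [-0.01  0.17  0.03]
t 17.57 tcp [490.3 196.2  66. ] xdeg -166.84 tilt [-0.02 -0.01] F [-0.8  0.4 -0.5] w -0.001
```

Request:
servo_tool(moves="-0.01 0 0 0 0 0 -1;-0.01 0 0 0 0 0 -1;-0.01 0 0 0 0 0 -1;-0.01 0 0 0 0 0 -1")

```text
t: 17.9
tcp_pos: [499.9, 198.5, 66.0]
ee_rot: [-0.0, -0.115, 0.993, -0.0]
contact_force: [-1.8, -0.8, -0.2]
grip_width: 0.002
```

Request:
servo_tool(moves="-0.01 0 0 0 0 0 -1;-0.01 0 0 0 0 0 -1;-0.01 0 0 0 0 0 -1;-0.01 0 0 0 0 0 -1")

```text
t: 18.23
tcp_pos: [510.1, 200.9, 66.2]
ee_rot: [0.0, -0.115, 0.993, 0.0]
contact_force: [-1.1, 0.2, -0.7]
grip_width: 0.003
```

```bash
python3 -c "
from h import *
dk()"
```

```text
TCP dock [-6.243e+01 -6.000e-02] z 66.2 P -41.9 F dock [-1.1  0.4] -0.7 M [-0.09  0.23  0.01]
t 18.23 tcp [510.1 200.9  66.2] xdeg -166.84 tilt [0.03 0.01] F [-1.1  0.2 -0.7] w 0.003
```

Request:
servo_tool(moves="-0.008 0 0 0 0 0 -1;-0.008 0 0 0 0 0 -1;-0.008 0 0 0 0 0 -1;-0.008 0 0 0 0 0 -1;-0.008 0 0 0 0 0 -1;-0.008 0 0 0 0 0 -1")

```text
t: 18.73
tcp_pos: [521.6, 203.5, 66.2]
ee_rot: [0.0, -0.115, 0.993, 0.0]
contact_force: [-1.5, -0.4, 0.1]
grip_width: -0.0
```

```bash
python3 -c "
from h import *
dk(); a=snap('side','s3'); b=snap('scene','c3')
p=cv2.resize(a[150:250,250:360],None,fx=3.6,fy=3.6,interpolation=cv2.INTER_CUBIC)
q=cv2.resize(b[235:335,228:338],None,fx=3.6,fy=3.6,interpolation=cv2.INTER_CUBIC)
cv2.imwrite('pics/crop6.png',np.hstack([p,q])[:,:,::-1])"
```

```text
TCP dock [-50.67  -0.12] z 66.2 P -30.2 F dock [-1.5 -0.1] 0.1 M [-0.03  0.26 -0.03]
t 18.73 tcp [521.6 203.5  66.2] xdeg -166.85 tilt [0. 0.] F [-1.5 -0.4  0.1] w -0.000
```

View pics/crop6.png

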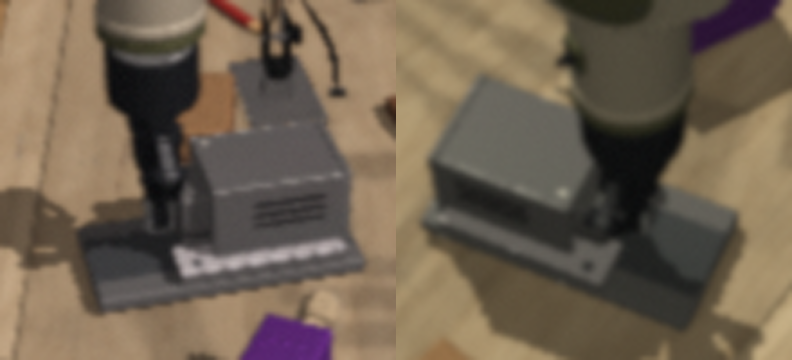

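The fingers are on the tail and the pack is under the hood, about 9 mm short of home. I'll take the rest slowly and watch the force.

Request:
servo_tool(moves="-0.004 0 0 0 0 0 -1;-0.004 0 0 0 0 0 -1;-0.004 0 0 0 0 0 -1;-0.004 0 0 0 0 0 -1;-0.004 0 0 0 0 0 -1")

```text
t: 19.25
tcp_pos: [526.5, 204.7, 66.2]
ee_rot: [0.0, -0.115, 0.993, 0.0]
contact_force: [0.4, 0.3, -0.3]
grip_width: -0.004
```

Request:
servo_tool(moves="-0.004 0 0 0 0 0 -1;-0.004 0 0 0 0 0 -1")

```text
t: 19.42
tcp_pos: [528.5, 205.2, 66.2]
ee_rot: [0.0, -0.115, 0.993, 0.0]
contact_force: [-0.3, 1.1, 0.6]
grip_width: -0.001
```

```bash
python3 -c "
from h import *
dk()"
```

```text
TCP dock [-43.61  -0.09] z 66.2 P -23.1 F dock [-0.   1.1] 0.6 M [-0.02 -0.04  0.  ]
t 19.42 tcp [528.5 205.2  66.2] xdeg -166.84 tilt [0.02 0.  ] F [-0.3  1.1  0.6] w -0.001
```

Request:
servo_tool(moves="-0.003 0 0 0 0 0 -1;-0.003 0 0 0 0 0 -1")

```text
t: 19.58
tcp_pos: [529.6, 205.4, 66.1]
ee_rot: [-0.0, -0.115, 0.993, -0.0]
contact_force: [-0.9, -0.1, 0.5]
grip_width: 0.005
```

Request:
servo_tool(moves="-0.003 0 0 0 0 0 -1;-0.003 0 0 0 0 0 -1")

```text
t: 19.75
tcp_pos: [529.9, 205.5, 65.7]
ee_rot: [-0.001, -0.115, 0.993, -0.0]
contact_force: [-7.8, -1.5, 2.8]
grip_width: -0.001
```

```bash
python3 -c "
from h import *
dk()"
```

```text
TCP dock [-42.15  -0.08] z 65.7 P -21.6 F dock [-8.   0.3] 2.8 M [-0.37  1.42  0.05]
t 19.75 tcp [529.9 205.5  65.7] xdeg -166.83 tilt [-0.16 -0.05] F [-7.8 -1.5  2.8] w -0.001
```

Request:
servo_tool(moves="-0.003 0 0 0 0 0 -1;-0.003 0 0 0 0 0 -1;0 0 0 0 0 0 -1")

```text
t: 20.0
tcp_pos: [529.8, 205.5, 65.0]
ee_rot: [-0.003, -0.115, 0.993, -0.001]
contact_force: [-10.0, -2.6, 3.6]
grip_width: -0.001
```

```bash
python3 -c "
from h import *
dk()"
```

```text
TCP dock [-42.24  -0.07] z 65.0 P -21.7 F dock [-10.3  -0.3] 3.6 M [-0.43  1.85 -0.01]
t 20.00 tcp [529.8 205.5  65. ] xdeg -166.82 tilt [-0.35 -0.1 ] F [-10.   -2.6   3.6] w -0.001
```

Request:
servo_tool(moves="0.02 0 0 0 0 0 -1;0.06 0 0 0 0 0 -1;0.08 0 -0.04 0 0 0 -1;0.08 0 -0.08 0 0 0 -1;0.06 0 -0.08 0 0 0 -1;0 0 -0.08 0 0 0 1;0 0 0 0 0 0 1;0 0 0 0 0 0 1")

```text
t: 20.67
tcp_pos: [460.5, 189.6, 137.6]
ee_rot: [0.002, -0.115, 0.993, 0.001]
contact_force: [-0.6, -0.6, -0.8]
grip_width: 0.421
```

Request:
servo_tool(moves="0 0 0 0 0 0 1;0 0 0 0 0 0 1;0 0 0 0 0 0 1;0 0 0 0 0 0 1")

```text
t: 21.0
tcp_pos: [459.3, 188.8, 135.3]
ee_rot: [-0.001, -0.115, 0.993, -0.0]
contact_force: [0.2, -0.3, 0.7]
grip_width: 0.977
```

```bash
python3 -c "
from h import *
dk(); C=cam('wrist'); np.save('Cw8.npy',np.array(C,dtype=object),allow_pickle=True); a=snap('wrist','w8')
for q in ('tail','pack','home','mouth','hood'): print(q,[(round(d['conf'],2),np.round(d['position'],1)) for d in manip.spot_point('wrist',q)[:4]])
"
```

```text
TCP dock [-114.71   -0.19] z 135.3 P -94.2 F dock [ 0.2 -0.3] 0.7 M [-0.    0.01 -0.02]
t 21.00 tcp [459.3 188.8 135.3] xdeg -166.85 tilt [-0.07 -0.05] F [ 0.2 -0.3  0.7] w 0.977
tail [(0.78, array([547.2, 207.3,  60.8]))]
pack [(0.97, array([600.5, 225. ,  19.3])), (0.56, array([610.3,  -7.2,   2. ]))]
home []
mouth []
hood []
```

View pics/w8.png

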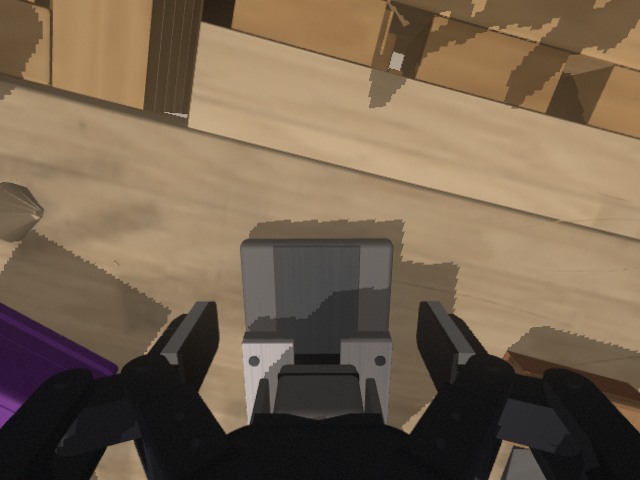

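Request:
servo_tool(moves="0 0 -0.05 0 0 0 1;0 0 -0.1 0 0 0 1;0 0 -0.1 0 0 0 1;0 0 -0.1 0 0 0 1;0 0 -0.05 0 0 0 1;0 0 0 0 0 0 1;0 0 0 0 0 0 1;0 0 0 0 0 0 1")

```text
t: 21.97
tcp_pos: [459.1, 188.9, 235.2]
ee_rot: [-0.001, -0.115, 0.993, -0.0]
contact_force: [0.9, 0.5, -1.3]
grip_width: 0.999
```

Request:
servo_tool(moves="0 0 0 0 0 0 1;0 0 0 0 0 0 1;0 0 0 0 0 0 1;0 0 0 0 0 0 1")

```text
t: 22.3
tcp_pos: [459.3, 188.9, 235.6]
ee_rot: [-0.0, -0.115, 0.993, -0.0]
contact_force: [0.6, 0.5, -0.2]
grip_width: 1.0
```

```bash
python3 -c "
from h import *
dk(); C=cam('wrist'); np.save('Cw9.npy',np.array(C,dtype=object),allow_pickle=True); a=snap('wrist','w9')
A=np.radians(13.2)
W=lambda x,y,z:(570.9+x*np.cos(A)-y*np.sin(A),215.2+x*np.sin(A)+y*np.cos(A),z)
u=lambda p:((p-[250,190])*4).round(0)
for n,p in dict(lipL=(-45,-17,33),lipR=(-45,17,33),tailtopL=(-30,-20,84),tailtop=(-30,0,84),tailbot=(-30,0,34),hoodL=(-15,-43,99),hoodR=(-15,43,99)).items(): print(n,u(proj(C,W(*p))[0]))
cv2.imwrite('pics/w9c.png',cv2.resize(a[190:340,250:390],None,fx=4,fy=4,interpolation=cv2.INTER_CUBIC)[:,:,::-1])
"
```

```text
TCP dock [-114.63   -0.14] z 235.6 P -94.1 F dock [0.7 0.3] -0.2 M [-0.    0.01 -0.03]
t 22.30 tcp [459.3 188.9 235.6] xdeg -166.85 tilt [-0.05 -0.04] F [ 0.6  0.5 -0.2] w 1.000
lipL [201. 371.]
lipR [339. 370.]
tailtopL [177. 535.]
tailtop [270. 534.]
tailbot [270. 427.]
hoodL [ 63. 637.]
hoodR [477. 636.]
```

View pics/w9c.png

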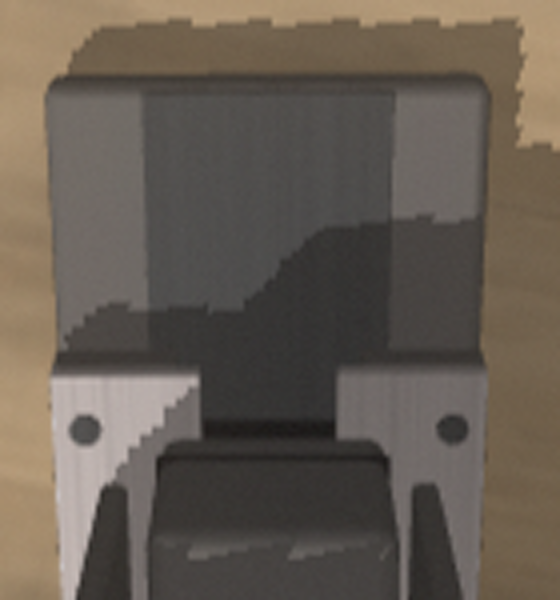

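```bash
python3 -c "
from h import *
C3=tuple(np.array(c,float) for c in np.load('Cw3.npy',allow_pickle=True));C9=tuple(np.array(c,float) for c in np.load('Cw9.npy',allow_pickle=True))
def D(C,uv,z,o,a):
    a=np.radians(a); d=ground(C,uv,z)[:2]-o[:2]; return d@[np.cos(a),np.sin(a)]
for y in (36,42,48,85,90,95):
    print('w3 y',y,[ (z,round(D(C3,(270+195/4,190+y/4),z,[576.73,-174.24],-47.1),1)) for z in (16,66)])
for y in (420,430,438,442,448,458,530,540,548):
    print('w9 y',y,[ (z,round(D(C9,(250+275/4,190+y/4),z+18,[570.9,215.2],13.2)-30,1)) for z in (16,66)])
"
python3 - <<'E'
import cv2,numpy as np
a=cv2.imread('pics/w3.png')[190:340,270:370];b=cv2.imread('pics/w9.png')[190:340,250:390]
p=cv2.resize(a[0:40],None,fx=7,fy=7,interpolation=cv2.INTER_CUBIC);q=cv2.resize(b[90:150,20:120],None,fx=7,fy=7,interpolation=cv2.INTER_CUBIC)
o=np.vstack([p,q])[:600]; o=np.clip(o*2.0,0,255).astype(np.uint8); cv2.imwrite('pics/cmp.png',o)
print('w3 col', a[0:32,42:55].mean((1,2)).round().astype(int)); print('w9 col', b[95:150,62:76].mean((1,2)).round().astype(int))
E
```

```text
w3 y 36 [(16, np.float64(-59.7)), (66, np.float64(-69.7))]
w3 y 42 [(16, np.float64(-58.2)), (66, np.float64(-68.4))]
w3 y 48 [(16, np.float64(-56.7)), (66, np.float64(-67.1))]
w3 y 85 [(16, np.float64(-47.2)), (66, np.float64(-58.9))]
w3 y 90 [(16, np.float64(-45.9)), (66, np.float64(-57.8))]
w3 y 95 [(16, np.float64(-44.6)), (66, np.float64(-56.6))]
w9 y 420 [(16, np.float64(-62.0)), (66, np.float64(-87.1))]
w9 y 430 [(16, np.float64(-59.3)), (66, np.float64(-84.8))]
w9 y 438 [(16, np.float64(-57.1)), (66, np.float64(-83.0))]
w9 y 442 [(16, np.float64(-56.0)), (66, np.float64(-82.0))]
w9 y 448 [(16, np.float64(-54.3)), (66, np.float64(-80.6))]
w9 y 458 [(16, np.float64(-51.5)), (66, np.float64(-78.3))]
w9 y 530 [(16, np.float64(-31.1)), (66, np.float64(-61.1))]
w9 y 540 [(16, np.float64(-28.2)), (66, np.float64(-58.6))]
w9 y 548 [(16, np.float64(-25.8)), (66, np.float64(-56.7))]
w3 col [102 103 103 103 103 102 103 103 100  82  55  54  61  61  61  61  61  62
  63  67  72  79  87  96 104 110 109 110 110 109 109 109]
w9 col [52 51 52 52 52 52 52 52 53 47 35 29 29 29 38 49 52 52 45 36 46 52 52 52
 52 52 53 52 52 52 52 53 53 53 52 53 54 58 63 68 73 73 72 75 74 67 68 67
 68 67 68 68 67 68 67]
```

View pics/cmp.png

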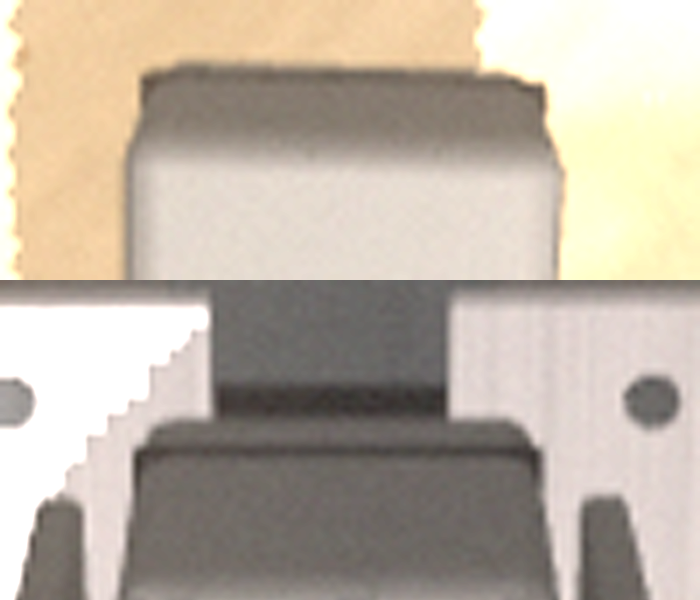

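Everything fits home, except that my edge reading of the tail is only good to about ±2 mm. I'll push firmly once more, then grip the tail and pull gently to test the catch.

Request:
servo_tool(moves="0 0 0.06 0 0 0 -1;0 0 0.12 0 0 0 -1;0 0 0.14 0 0 0 -1;0 0 0.14 0 0 0 -1;0 0 0.12 0 0 0 -1;0 0 0.07 0 0 0 -1;0 0 0.026 0 0 0 -1;0 0 0 0 0 0 -1")

```text
t: 23.02
tcp_pos: [458.5, 188.5, 65.7]
ee_rot: [-0.002, -0.115, 0.993, -0.001]
contact_force: [-0.7, -0.3, 0.3]
grip_width: 0.0
```

Request:
servo_tool(moves="-0.02 0 0 0 0 0 -1;-0.05 0 0 0 0 0 -1;-0.06 0 0 0 0 0 -1;-0.06 0 0 0 0 0 -1;-0.04 0 0 0 0 0 -1;-0.02 0 0 0 0 0 -1;-0.008 0 0 0 0 0 -1;0 0 0 0 0 0 -1")

```text
t: 23.68
tcp_pos: [523.0, 204.0, 68.0]
ee_rot: [0.001, -0.115, 0.993, 0.0]
contact_force: [-0.1, -0.2, -0.1]
grip_width: -0.0
```

```bash
python3 -c "
from h import *
dk()"
```

```text
TCP dock [-4.917e+01 -2.000e-02] z 68.0 P -28.7 F dock [-0.2 -0.2] -0.1 M [ 0.04 -0.01  0.02]
t 23.68 tcp [523. 204.  68.] xdeg -166.85 tilt [0.07 0.04] F [-0.1 -0.2 -0.1] w -0.000
```

Request:
servo_tool(moves="-0.004 0 0 0 0 0 -1;-0.004 0 0 0 0 0 -1;-0.004 0 0 0 0 0 -1;-0.004 0 0 0 0 0 -1;-0.004 0 0 0 0 0 -1")

```text
t: 24.1
tcp_pos: [527.1, 204.9, 67.2]
ee_rot: [-0.0, -0.115, 0.993, 0.0]
contact_force: [0.6, 0.1, 0.0]
grip_width: -0.002
```

Request:
servo_tool(moves="-0.004 0 0 0 0 0 -1;-0.004 0 0 0 0 0 -1")

```text
t: 24.27
tcp_pos: [529.2, 205.3, 67.1]
ee_rot: [-0.0, -0.115, 0.993, -0.0]
contact_force: [1.1, -0.2, -0.4]
grip_width: -0.006
```

Request:
servo_tool(moves="-0.004 0 0 0 0 0 -1;-0.004 0 0 0 0 0 -1")

```text
t: 24.43
tcp_pos: [530.3, 205.5, 66.8]
ee_rot: [-0.001, -0.115, 0.993, -0.0]
contact_force: [-6.4, -1.0, 2.7]
grip_width: 0.005
```

```bash
python3 -c "
from h import *
dk()"
```

```text
TCP dock [-41.75  -0.13] z 66.8 P -21.3 F dock [-6.5  0.4] 2.7 M [-0.34  1.17 -0.04]
t 24.43 tcp [530.3 205.5  66.8] xdeg -166.84 tilt [-0.12 -0.04] F [-6.4 -1.   2.7] w 0.005
```

Request:
servo_tool(moves="-0.006 0 0 0 0 0 -1;-0.006 0 0 0 0 0 -1;0 0 0 0 0 0 -1")

```text
t: 24.68
tcp_pos: [530.1, 205.5, 65.2]
ee_rot: [-0.004, -0.115, 0.993, -0.001]
contact_force: [-12.8, -2.7, -1.4]
grip_width: -0.003
```

Request:
servo_tool(moves="-0.006 0 0 0 0 0 -1;-0.006 0 0 0 0 0 -1;0 0 0 0 0 0 -1")

```text
t: 24.93
tcp_pos: [529.7, 205.6, 63.5]
ee_rot: [-0.008, -0.115, 0.993, -0.001]
contact_force: [-22.2, -3.7, 0.5]
grip_width: -0.0
```

```bash
python3 -c "
from h import *
dk()"
```

```text
TCP dock [-42.36   0.05] z 63.5 P -21.9 F dock [-22.5   1.5] 0.5 M [-0.79  4.    0.02]
t 24.93 tcp [529.7 205.6  63.5] xdeg -166.79 tilt [-0.91 -0.28] F [-22.2  -3.7   0.5] w -0.000
```

Request:
servo_tool(moves="0.03 0 0 0 0 0 -1;0.03 0 -0.02 0 0 0 -1;0 0 -0.08 0 0 0 -1;0 0 -0.1 0 0 0 0;0 0 -0.08 0 0 0 1;0 0 0 0 0 0 1;0 0 0 0 0 0 1;0 0 0 0 0 0 1")

```text
t: 25.6
tcp_pos: [522.3, 203.7, 137.2]
ee_rot: [0.0, -0.115, 0.993, 0.0]
contact_force: [-1.1, -0.0, -0.4]
grip_width: 0.712
```

Request:
servo_tool(moves="0 0 0 0 0 0 1;0 0 0 0 0 0 1;0 0 0 0 0 0 1;0 0 0 0 0 0 1")

```text
t: 25.93
tcp_pos: [522.1, 203.6, 136.5]
ee_rot: [-0.001, -0.115, 0.993, -0.0]
contact_force: [-0.3, 0.6, -0.2]
grip_width: 1.001
```

```bash
python3 -c "
from h import *
dk(); A=np.radians(13.2); go((570.9-31*np.cos(A),215.2-31*np.sin(A),140),-166.8,3)"
```

```text
TCP dock [-50.2   -0.18] z 136.5 P -29.7 F dock [-0.1  0.7] -0.2 M [ 0.02  0.04 -0.02]
t 25.93 tcp [522.1 203.6 136.5] xdeg -166.85 tilt [-0.06 -0.03] F [-0.3  0.6 -0.2] w 1.001
n 3 total tool shift mm [-19.2   0.2  -3.5] rot deg [-0.02 -0.06 -0.05]
-0.0256 0.0003 -0.0047 -0.0001 -0.0003 -0.0003 ;
-0.0256 0.0003 -0.0047 -0.0001 -0.0003 -0.0003 ;
-0.0256 0.0003 -0.0046 -0.0001 -0.0003 -0.0003 ;
```

Request:
servo_tool(moves="-0.03 0 0 0 0 0 1;-0.04 0 0 0 0 0 1;0 0 0.05 0 0 0 1;0 0 0.08 0 0 0 1;0 0 0.08 0 0 0 1;0 0 0.04 0 0 0 1;0 0 0 0 0 0 1;0 0 0 0 0 0 1")

```text
t: 26.6
tcp_pos: [539.4, 207.6, 74.5]
ee_rot: [-0.0, -0.115, 0.993, -0.0]
contact_force: [-0.2, 0.0, 0.3]
grip_width: 0.997
```

Request:
servo_tool(moves="0 0 0.005 0 0 0 -1;0 0 0 0 0 0 -1;0 0 0 0 0 0 -1;0 0 0 0 0 0 -1;0 0 0 0 0 0 -1;0 0 0 0 0 0 -1")

```text
t: 27.1
tcp_pos: [540.1, 208.0, 74.8]
ee_rot: [0.001, -0.115, 0.993, 0.0]
contact_force: [-1.2, -1.2, 5.7]
grip_width: 0.644
```

```bash
python3 -c "
from h import *
dk()"
```

```text
TCP dock [-3.163e+01  2.000e-02] z 74.8 P -11.1 F dock [-1.4 -0.9] 5.7 M [-0.14  0.19 -0.04]
t 27.10 tcp [540.1 208.   74.8] xdeg -166.84 tilt [0.11 0.06] F [-1.2 -1.2  5.7] w 0.644
```

Gripped on the tail. Now a gentle pull back.

Request:
servo_tool(moves="0.004 0 0 0 0 0 -1;0.004 0 0 0 0 0 -1;0.004 0 0 0 0 0 -1")

```text
t: 27.35
tcp_pos: [537.9, 207.5, 74.8]
ee_rot: [0.002, -0.115, 0.993, 0.001]
contact_force: [2.5, 0.6, 5.7]
grip_width: 0.643
```

Request:
servo_tool(moves="0.004 0 0 0 0 0 -1;0.004 0 0 0 0 0 -1;0 0 0 0 0 0 -1")

```text
t: 27.6
tcp_pos: [536.4, 207.1, 74.8]
ee_rot: [0.002, -0.115, 0.993, 0.001]
contact_force: [5.4, 1.7, 4.1]
grip_width: 0.643
```

```bash
python3 -c "
from h import *
dk()"
```

```text
TCP dock [-35.43   0.04] z 74.8 P -14.9 F dock [5.6 0.5] 4.1 M [ 0.32 -1.39 -0.03]
t 27.60 tcp [536.4 207.1  74.8] xdeg -166.85 tilt [0.27 0.1 ] F [5.4 1.7 4.1] w 0.643
```

Request:
servo_tool(moves="0.004 0 0 0 0 0 -1;0.004 0 0 0 0 0 -1;0 0 0 0 0 0 -1;0 0 0 0 0 0 -1")

```text
t: 27.93
tcp_pos: [535.8, 207.0, 74.8]
ee_rot: [0.004, -0.114, 0.993, 0.001]
contact_force: [11.2, 3.7, -2.2]
grip_width: 0.643
```

```bash
python3 -c "
from h import *
dk()"
```

```text
TCP dock [-36.07   0.  ] z 74.8 P -15.6 F dock [11.8  1. ] -2.2 M [ 0.69 -2.65  0.07]
t 27.93 tcp [535.8 207.   74.8] xdeg -166.85 tilt [0.42 0.13] F [11.2  3.7 -2.2] w 0.643
```

The force rises to 12 N and movement stops, so the catch holds after about 2 mm of play. I'll push the pack back against the stop before letting go.

Request:
servo_tool(moves="-0.008 0 0 0 0 0 -1;-0.008 0 0 0 0 0 -1;-0.008 0 0 0 0 0 -1;-0.004 0 0 0 0 0 -1;0 0 0 0 0 0 -1")

```text
t: 28.35
tcp_pos: [539.7, 208.0, 74.8]
ee_rot: [0.0, -0.115, 0.993, 0.0]
contact_force: [-3.5, -1.4, 13.1]
grip_width: 0.64
```

Request:
servo_tool(moves="-0.004 0 0 0 0 0 -1;-0.004 0 0 0 0 0 -1;0 0 0 0 0 0 -1")

```text
t: 28.6
tcp_pos: [540.2, 208.1, 74.8]
ee_rot: [-0.001, -0.115, 0.993, 0.0]
contact_force: [-10.5, -2.6, 18.9]
grip_width: 0.646
```

```bash
python3 -c "
from h import *
dk()"
```

```text
TCP dock [-31.51   0.11] z 74.8 P -11.0 F dock [-10.9  -0.2] 18.9 M [-0.62  1.93 -0.05]
t 28.60 tcp [540.2 208.1  74.8] xdeg -166.83 tilt [-0.13  0.01] F [-10.5  -2.6  18.9] w 0.646
```

Request:
servo_tool(moves="0.006 0 0 0 0 0 1;0 0 0 0 0 0 1;0 0 0 0 0 0 1;0 0 0 0 0 0 1;0 0 0 0 0 0 1;0 0 0 0 0 0 1")

```text
t: 29.1
tcp_pos: [539.8, 207.7, 73.1]
ee_rot: [-0.0, -0.115, 0.993, -0.0]
contact_force: [0.7, 0.3, -0.1]
grip_width: 0.999
```

Request:
servo_tool(moves="0 0 -0.04 0 0 0 1;0 0 -0.08 0 0 0 1;0 0 -0.08 0 0 0 1;0 0 -0.05 0 0 0 1;0.04 0 0 0 0 0 1;0.08 0 0 0 0 0 0;0.03 0 0 0 0 0 -1;0 0 0 0 0 0 -1")

```text
t: 29.77
tcp_pos: [502.1, 199.1, 136.4]
ee_rot: [-0.0, -0.115, 0.993, 0.0]
contact_force: [1.1, -0.4, -0.8]
grip_width: 0.603
```

Request:
servo_tool(moves="0 0 0 0 0 0 -1;0 0 0 0 0 0 -1;0 0 0 0 0 0 -1;0 0 0 0 0 0 -1;0 0 0 0 0 0 -1")

```text
t: 30.18
tcp_pos: [503.7, 199.2, 135.7]
ee_rot: [-0.0, -0.114, 0.993, -0.0]
contact_force: [0.1, 1.5, -0.2]
grip_width: -0.0
```

```bash
python3 -c "
from h import *
dk()"
```

```text
TCP dock [-69.09  -0.18] z 135.7 P -48.6 F dock [0.4 1.4] -0.2 M [-0.02 -0.02 -0.01]
t 30.18 tcp [503.7 199.2 135.7] xdeg -166.85 tilt [-0.01 -0.02] F [ 0.1  1.5 -0.2] w -0.000
```

Now a last light push on the tail: down 69 mm, forward about 27 mm.

Request:
servo_tool(moves="0 0 0.06 0 0 0 -1;0 0 0.09 0 0 0 -1;0 0 0.08 0 0 0 -1;0 0 0.045 0 0 0 -1;-0.02 0 0 0 0 0 -1;-0.03 0 0 0 0 0 -1;-0.03 0 0 0 0 0 -1;0 0 0 0 0 0 -1")

```text
t: 30.85
tcp_pos: [525.6, 204.5, 68.7]
ee_rot: [0.002, -0.114, 0.993, 0.0]
contact_force: [-0.4, -0.1, 1.3]
grip_width: 0.0
```

Request:
servo_tool(moves="-0.006 0 0 0 0 0 -1;-0.006 0 0 0 0 0 -1;-0.006 0 0 0 0 0 -1;-0.005 0 0 0 0 0 -1;0 0 0 0 0 0 -1")

```text
t: 31.27
tcp_pos: [528.6, 205.2, 67.3]
ee_rot: [0.0, -0.115, 0.993, 0.0]
contact_force: [-0.3, -0.3, -0.9]
grip_width: 0.004
```

```bash
python3 -c "
from h import *
dk()"
```

```text
TCP dock [-43.5  -0.1] z 67.3 P -23.0 F dock [-0.4 -0.2] -0.9 M [0.01 0.08 0.02]
t 31.27 tcp [528.6 205.2  67.3] xdeg -166.84 tilt [0.01 0.01] F [-0.3 -0.3 -0.9] w 0.004
```

Request:
servo_tool(moves="-0.005 0 0 0 0 0 -1;-0.005 0 0 0 0 0 -1;-0.005 0 0 0 0 0 -1;0 0 0 0 0 0 -1")

```text
t: 31.6
tcp_pos: [530.3, 205.6, 66.3]
ee_rot: [-0.002, -0.115, 0.993, -0.0]
contact_force: [-7.8, -0.6, -0.9]
grip_width: -0.001
```

```bash
python3 -c "
from h import *
dk()"
```

```text
TCP dock [-41.75  -0.05] z 66.3 P -21.2 F dock [-7.7  1.2] -0.9 M [-0.21  1.16  0.02]
t 31.60 tcp [530.3 205.6  66.3] xdeg -166.83 tilt [-0.24 -0.07] F [-7.8 -0.6 -0.9] w -0.001
```

The pack is against the stop at the same TCP position (dock x −41.8). I'll retreat and take a last look.

Request:
servo_tool(moves="0.02 0 0 0 0 0 -1;0.06 0 0 0 0 0 -1;0.08 0 -0.04 0 0 0 -1;0.06 0 -0.1 0 0 0 -1;0.02 0 -0.12 0 0 0 -1;0 0 -0.12 0 0 0 -1;0 0 -0.06 0 0 0 -1;0 0 0 0 0 0 -1")

```text
t: 32.27
tcp_pos: [475.7, 193.2, 181.6]
ee_rot: [0.004, -0.114, 0.993, 0.002]
contact_force: [-0.5, 0.1, 0.2]
grip_width: -0.0
```

Request:
servo_tool(moves="0 0 0 0 0 0 -1;0 0 0 0 0 0 -1;0 0 0 0 0 0 -1;0 0 0 0 0 0 -1")

```text
t: 32.6
tcp_pos: [473.0, 192.0, 175.8]
ee_rot: [-0.001, -0.115, 0.993, -0.001]
contact_force: [-0.0, 0.3, 0.2]
grip_width: 0.003
```

```bash
python3 -c "
from h import *
dk(); a=snap('side','s9'); b=snap('scene','c9')
p=cv2.resize(a[150:250,250:360],None,fx=3.6,fy=3.6,interpolation=cv2.INTER_CUBIC)
q=cv2.resize(b[235:335,228:338],None,fx=3.6,fy=3.6,interpolation=cv2.INTER_CUBIC)
cv2.imwrite('pics/crop9.png',np.hstack([p,q])[:,:,::-1])
for c in ('scene','side'):
  for n in ('tape_roll','sanding_block','offcut_pine','pack','tail'): print(c,n,[(round(d['conf'],2),np.round(d['position'],0)) for d in manip.spot_point(c,n)[:4]])
"
```

```text
TCP dock [-100.59   -0.21] z 175.8 P -80.1 F dock [0.  0.3] 0.2 M [ 0.03 -0.02  0.01]
t 32.60 tcp [473.  192.  175.8] xdeg -166.84 tilt [-0.12 -0.07] F [-0.   0.3  0.2] w 0.003
scene tape_roll []
scene sanding_block [(0.62, array([555., 414.,   1.]))]
scene offcut_pine []
scene pack [(0.9, array([ 407., -265.,   -0.])), (0.75, array([601., 223.,  18.])), (0.59, array([396., -95.,  -3.]))]
scene tail [(0.69, array([ 347., -136.,   44.])), (0.62, array([ 426., -324.,   42.])), (0.51, array([542., 206.,  58.])), (0.37, array([588., -64.,  41.]))]
side tape_roll [(0.65, array([776., -12.,  -1.]))]
side sanding_block [(0.65, array([552., 413.,  -4.]))]
side offcut_pine [(0.81, array([ 558., -389.,   -1.]))]
side pack [(0.98, array([ 400., -266.,   -1.])), (0.92, array([402., -94.,  -2.])), (0.64, array([609.,  -5.,  -0.])), (0.48, array([605., 223.,  18.]))]
side tail [(0.74, array([540., 210.,  63.])), (0.66, array([587., -60.,  40.])), (0.65, array([ 424., -322.,   41.])), (0.63, array([ 347., -127.,   46.]))]
```

View pics/crop9.png

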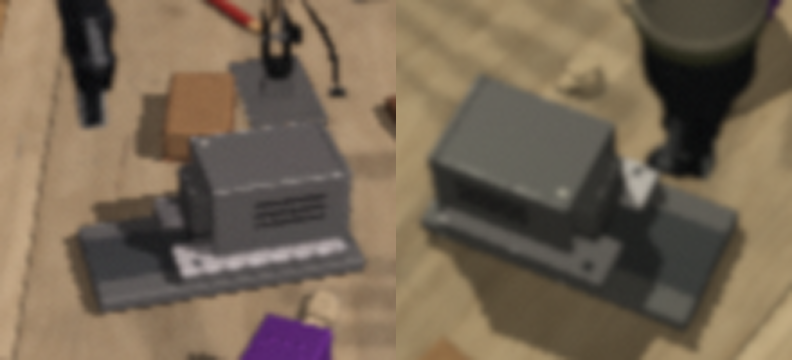

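The pack is under the hood with only its short tail out. The tail spotting, (541,208), matches the expected (541.7,208.3), and the bystanders have not moved.

```bash
python3 -c "
from h import *
print(manip.close_job()); st()"
```

```text
the job is handed in; nothing more can be done
None
the job is handed in; nothing more can be done
```

The pack is in its dock, nose first and fully home, and the catch appears to be up. I handed the job in at about 33 s. No verdict was reported.

I gripped the grey pack, set it on the ledge, slid its foot under the lips and let go about 51 mm short of home. Then I pushed the tail in with closed fingers.

**Checks:**
- **Catch:** The push force dropped to about zero roughly 2 mm before a firm stop, which is where the catch should snap up. I could not see the catch, so I gripped the tail and pulled. The pack gave about 2 mm, then held at 12 N.
- **Home:** Three pushes on the tail stopped within about 0.4 mm of each other, the firmest at 22 N. I pushed the pack back against the stop before handing in. The final tail spottings, (542,206) and (540,210), average to (541,208); home would be (541.7,208.3).
- **Bystanders:** The sanding block, tape roll and pine offcut are where they were, within a few mm. The scene camera missed the tape roll and offcut at the end, so those two rest on the side camera alone.
- **Disagreements:** My edge measurement of the tail from the wrist picture was good only to about ±2 mm, so I relied on the force checks. One wrist spotting put the tail about 5 mm too far in, which the later ones did not repeat. The last side-camera spotting put the pack about 4 mm past home, while the scene camera put it on home.

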